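# Pin the lifting handle and hold the bit caddy level

### The job

The lifting handle stands loose in the socket of the router-bit caddy: take the retaining pin from its rest and push it fully home, from either side, through the holes of the socket and the handle while the caddy stands on the bench. Then let go of the pin, take the handle's wooden grip, lift the caddy about 10 cm clear of the bench and finish while holding it there by the grip, steady and level. Do not tip the caddy on the way and leave the sanding block, chisel, brush and small hardwood block where they are.

Things in the scene. Friction and masses are not known exactly. Their poses are not given: they have to be found in the camera images.
- caddy: Loose router-bit caddy, 0.4-0.65 kg: wooden block 160 (x) x 92 (y) x 30 mm high; origin at the centre of its underside. Router bits stand at its two x ends, tops 60 mm up. In the middle a steel socket: two upright ears 46 mm wide along x, 8 mm thick, outer faces 15 mm either side of the centre along y, tops 94 mm up, a 15 mm hole through both along y.
- clevis_centre (a point): Point of the caddy on the axis of the ear holes, half-way between the ears, 80 mm above the caddy's underside. Axes as the caddy's; the hole axis is y.
- handle_grip (a point): Centre of the handle's dark wooden grip bar: 86 mm long (its x, parallel to the caddy's x within a few degrees), 22 mm thick (its y), 28 mm high. Nothing stands beside it but, lower down, the pin's tab once that is in.
- pin_mid (a point): Point on the pin's axis that comes to clevis_centre when the pin is home. The pin lies along its y: 10 mm shaft, tapered nose ending 45 mm toward -y; a 20 mm collar, front face 15.5 mm toward +y, stops against an ear's outside. At the start the axis lies about 45 mm above the bench.
- pin_tab (a point): Grip point in the pin's red upright tab: 38 mm along +y from pin_mid and 20 mm above the shaft axis. Tab 10 mm thick (x), 18 mm wide (y), top 36 mm above the axis; a dark weighted tail, 23 mm below the axis, keeps it upright. Both sides of the tab are free above the axis.
- pin_rest: Pale wooden pin rest, fixed to the bench: base 64 (x) x 116 (y) x 12 mm, a notched post (top 50 mm up), open above, that carries the shaft, and two low cheeks (32 mm) beside the tail, which stands on a pad; the pin lifts straight up out of it. Origin on the bench under pin_mid, axes as the pin's at the start.
- sanding_block: Bystander: brown cork sanding block 60x105x29 mm, origin at the centre of its underside.
- chisel: Bystander: chisel with brown handle, 27x244x27 mm, lying along its y, origin at the centre of its underside.
- brush: Bystander: wooden bench brush 42x177x41 mm, lying along its y, origin at the centre of its underside.
- offcut_block: Bystander: reddish hardwood block 60x70x45 mm, origin at the centre of its underside.
- handle: Lifting handle, loose, 0.13 kg. Origin at the centre of its lower edge, 118 mm below the grip centre. Its aluminium tongue, 11 mm thick, 37 mm wide, stands between the ears, its 15 mm hole in line with theirs. Only the pin can join it to the caddy; lifted, it has about 5 mm of play before the caddy rises and hangs level from the pin.
- pin: Loose steel retaining pin with a red upright tab, 70 g; origin and axes as pin_mid; z up.

How it is judged (in metres and radians):
On the way, in this order (a step that is already met when the one before it is completed fails the run):
1. the pin is home through ears and handle and let go, the caddy standing on the bench (distance between pin_mid and clevis_centre below 0.011 m and angle between the y axis of pin_mid and the y axis of clevis_centre, either way round below 0.2 rad and height (world z) of caddy below 0.01 m and contact force between pin and the fingers below 0.05 N), for 0.2 s.
2. the caddy is lifted clear by the handle, pinned (distance between pin_mid and clevis_centre below 0.011 m and angle between the y axis of pin_mid and the y axis of clevis_centre, either way round below 0.2 rad and height (world z) of caddy above 0.04 m and contact force between handle and the fingers above 2 N), for 0.2 s.
At the end, for the whole second after the job is handed in: Fingers hold the handle, not the caddy; caddy underside 65-140 mm above the bench, level within 0.12 rad, at rest, touching only handle and pin; pin_mid within 11 mm of clevis_centre, axes within 0.2 rad; bystanders within 30 mm of their start (distance between pin_mid and clevis_centre below 0.011 m and angle between the y axis of pin_mid and the y axis of clevis_centre, either way round below 0.2 rad and height (world z) of caddy between 0.065 and 0.14 m and angle between caddy's own z axis and vertical below 0.12 rad and linear speed of caddy below 0.03 m/s and angular speed of caddy below 0.2 rad/s and contact force between handle and the fingers above 2 N and contact force between caddy and the arm below 0.5 N and contact force between caddy and the fingers below 0.5 N and contact force between caddy and pin_rest below 0.3 N and contact force between caddy and sanding_block below 0.3 N and contact force between caddy and chisel below 0.3 N and contact force between caddy and brush below 0.3 N and contact force between caddy and offcut_block below 0.3 N and distance of each of sanding_block, chisel, brush, offcut_block from where it was at the start of the episode below 0.03 m); the arm keeps its last pose, push and grip.
It fails at once if the caddy is tipped by more than 0.3 rad (17 degrees) (angle between caddy's own z axis and vertical above 0.3 rad).
It fails at once if the sanding block is pushed more than 30 mm (distance of sanding_block from where it was at the start of the episode above 0.03 m).
It fails at once if the chisel is pushed more than 30 mm (distance of chisel from where it was at the start of the episode above 0.03 m).
It fails at once if the brush is pushed more than 30 mm (distance of brush from where it was at the start of the episode above 0.03 m).
It fails at once if the offcut block is pushed more than 30 mm (distance of offcut_block from where it was at the start of the episode above 0.03 m).
It also fails if it takes over 67 s, if anything falls off the work surface, if the arm or the gripper's body presses on something with over 40 N, if the wrist force passes 120 N, or if a joint passes its speed limit or range.

### The arm

A 7-joint arm with a two-finger parallel gripper is mounted at the origin on a cart in front of the work surface, level with it; the furniture and walls round the work are solid. World frame = base frame: x ahead of the robot, y to its left, z up, the work surface at z = 0. Lengths are in mm, angles in rad, forces in N, time in s.
With the tool pointing down it reaches from about 425 to 875 mm from the base axis. Payload 8.4 kg.
Tool frame: the origin (TCP) lies between the finger pads; the fingertips stand 11 mm ahead of it and the grasp point (between the pads) lies 8 mm behind it; y points along the fingers, x is the direction in which the jaws open and shut, and the axes are right-handed (so a half turn about y gives the same grasp; the last joint's range is limited). The gripper opens to 85 mm and grips with 20 to 120 N. Pads are 22 mm wide; open, the fingers measure 114 mm over their backs; the gripper's body (76 mm by 85 mm) begins 54 mm behind the grasp point. The pads swing forward as they close: fully open they stand 13 mm farther back than shut.
Start: joints at [-1.309, 0.333, 0.04, 1.465, -0.013, 1.343, -0.059], TCP at [229.465, 608.12, 242.308] pointing down, gripper open.
Joint ranges: [-2.58, 2.58], [-0.38, 2.09], [-1.3, 1.39], [0.25, 2.4], [-1.5, 4.64], [0.08, 2.09], [-2.65, 2.65]. Speed limits (rad/s): [2.22, 2.22, 2.79, 2.79, 3.14, 3.14, 3.14].

### API

Orientations are given as a unit quaternion [x, y, z, w].
In Python, from plant import readout, eyes, r, nets gives the robot as it stands. The module is installed in compiled form; this text tells all that it offers.
- The arm moves only by the tool apply_moves, never from a script. Its argument "moves" is a list of rows, each a list of 7 numbers: the turn, a rotation vector about the tool's x, y, z in rad, then the shift along the tool's x, y, z in units of 25 mm (1.0 is 25 mm), then the opening, from 0 (shut) to 1 (fully open). In form: [[ax, ay, az, dx, dy, dz, hand], ...]. A call has 1 to 12 rows; each row is the pose to reach, as a shift and turn from the pose measured when the call began, along the tool's axes at that moment; what a row does not reach only later rows make up. A row lasts 1/10 s, in which the tool goes at most 50 mm and 8.59 degrees, less where a joint would pass 70% of its speed; a pose out of reach is approached as far as the arm can. A call with a gripper value outside its range is refused whole. The fingers move at their own pace and stop on an object; "force" is the grip in N (left out, the last holds). Time passes only in rows, so rows that repeat a pose let the fingers close. It gives the time, the measured TCP pose, the force and the opening at its end, in the units of the state.
- readout.read_state(): the state, without advancing time (a new reading comes with each control period).
- eyes.grab_frame(name): name is "scene" or "top" or "wrist"; returns the picture (400x640x3 uint8, blue, green, red); there is no depth.
- eyes.camera_model(name): a dict with "vertical_fov" (degrees; the focal length in pixels is half the picture's height over the tangent of half this angle, whatever the lens; pixels are square), "cx", "cy" (the principal point, pixels), "xyz" and "attitude" of the camera in the world; the wrist camera has in their place "tool_from_camera" (4x4, takes a point from camera to tool coordinates, whose origin is the TCP and whose axes are the tool frame's). Camera axes: x right, y down, z forward; pixel columns grow to the right and rows downward; lengths in mm; the calibration is good to about 2 mm. A picture is of the moment at which its call begins: read the wrist's pose just before it. camera_model takes no time and is no camera call.
- r.finish_job(): hands the job in, once; it reports no verdict.
Trained networks look in the newest picture that a camera, given by its name, has taken for a name from the list of things; names that differ only in an ending like _2 or _b are one class to them, and where a whole thing is asked for, a point or a joint stands for the part that bears it (a point fixed in the world has none). Each returns a list of dicts, best first, with "score" (0 to 1); they miss things now and then, are a little off and sometimes report something else, mostly with a low value. They report only what shows in the picture. A call takes as long as a camera call.
- nets.cut_out(target, camera): "pixels" (400x640 bool, what is visible of it) and "position" ([row, column] in pixels, amid what is visible of it).
- nets.landmark_of(target, camera): "position" ([row, column] in pixels: a listed point, or the origin of a listed thing).
The state is a dict: "clock": time; "joints": joint angles; "joint_velocities": joint speeds; "joint_efforts": joint torques, N m; "tcp_pos": TCP position; "eef_rot": TCP orientation; "wrist_force": force on the tool from outside, world axes, zero at the start; "ft_torque": the same for the moment, N m; "gripper_width": finger opening in mm.
Only numpy, scipy, OpenCV 4.12 (cv2) and the standard library are available. Lean on these libraries where they do the work, as an engineer would, in place of code of your own. Each camera call takes 0.05 s, during which the arm holds its last target.

## Working session

There is one attempt and no reset: what is moved stays moved. The work goes in short steps, Python scripts to look and compute and a tool call to move; the robot and the scene stay as the last step left them, time stands still between calls to the robot, and variables do not carry over. Pictures are saved under pics/ and viewed, and the job is handed in when it is done.

Besides the shell and the picture viewer there is one more tool, called after "Request:" as name(argument=value, ...), one argument or row to a line, values as JSON. apply_moves: Moves the arm, as the interface text tells. Its arguments: {"type":"object","properties":{"moves":{"type":"array"},"force":{"type":"number"}},"required":["moves"]}

```bash
ls; mkdir -p pics; python3 - <<'E'
from plant import readout, eyes, r, nets
import cv2
s=readout.read_state()
for k in s: print(k,s[k])
for n in ["scene","top","wrist"]:
    print(n,eyes.camera_model(n))
    cv2.imwrite(f"pics/{n}0.png",eyes.grab_frame(n))
print(readout.read_state()['clock'])
E
```

```text
pics
clock 0.0
joints [-1.30916902  0.33393258  0.03985964  1.46632174 -0.01340708  1.34330521
 -0.0584874 ]
joint_velocities [ 0.00037472 -0.00127017 -0.00011455 -0.00059092 -0.000918   -0.00065376
  0.00084253]
joint_efforts [ 3.34150982e-04 -6.58556986e+01  1.36594824e+00 -4.05564773e+01
  1.68070273e-02  1.21286392e-02 -5.78666459e-05]
tcp_pos [229.33457409 607.70217286 241.38234915]
eef_rot [ 0.58197326  0.4016955  -0.402641   -0.58122979]
wrist_force [ 0.52644713 -0.22003395 -0.5245573 ]
ft_torque [-0.0061129   0.00663653  0.00107644]
gripper_width 85.44126878284816
scene {'vertical_fov': 48.07453706037162, 'cx': 318.49894123012103, 'cy': 193.41587466334383, 'xyz': array([  37.97681823, -819.06720215,  937.99294045]), 'attitude': array([ 0.86873686, -0.23451819,  0.10970914, -0.42221012])}
top {'vertical_fov': 44.8440132426703, 'cx': 318.29987299756567, 'cy': 193.02105958273415, 'xyz': array([ 326.51357094,   82.65004338, 1379.16103833]), 'attitude': array([ 0.7071797 , -0.7002225 ,  0.06331111, -0.07467947])}
wrist {'vertical_fov': 63.576304292720636, 'cx': 315.7066497414059, 'cy': 200.12713049784307, 'tool_from_camera': array([[ 9.99997824e-01, -1.53237989e-03,  1.41530663e-03,
        -5.32696843e-01],
       [-1.79957004e-03, -2.90627560e-01,  9.56834564e-01,
        -1.31743515e+02],
       [-1.05490693e-03, -9.56835029e-01, -2.90629686e-01,
         7.30666123e+01],
       [ 0.00000000e+00,  0.00000000e+00,  0.00000000e+00,
         1.00000000e+00]])}
0.15
```

View images.

View pics/scene0.png

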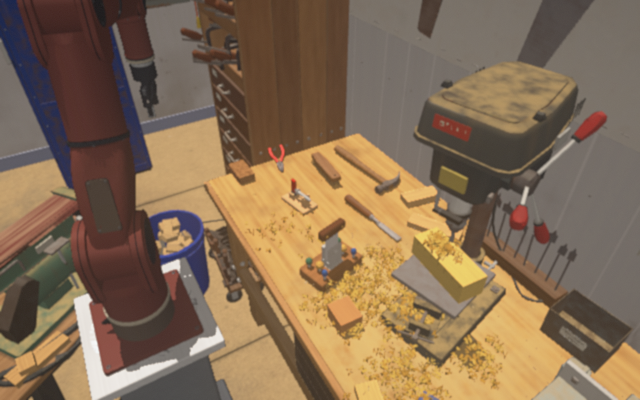

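View pics/top0.png

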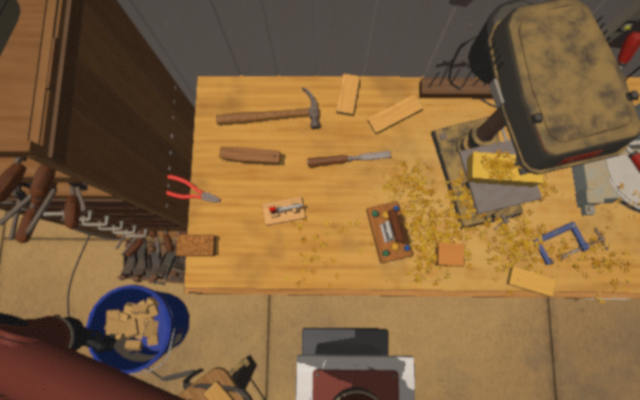

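View pics/wrist0.png

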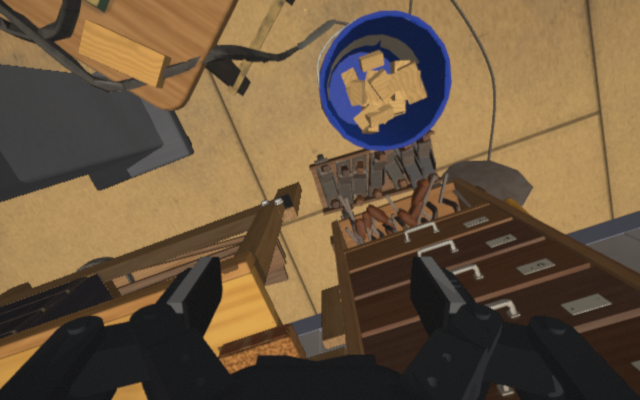

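```bash
cat > h.py <<'E'
from plant import readout, eyes, r, nets
import numpy as np, cv2
from scipy.spatial.transform import Rotation as R
def cam(n,state=None):
    m=eyes.camera_model(n)
    f=200/np.tan(np.radians(m['vertical_fov']/2))
    if n=='wrist':
        s=state or readout.read_state()
        T=np.array(m['tool_from_camera']); Rt=R.from_quat(s['eef_rot']).as_matrix()
        return f,m['cx'],m['cy'],Rt@T[:3,3]+s['tcp_pos'],Rt@T[:3,:3]
    return f,m['cx'],m['cy'],np.array(m['xyz']),R.from_quat(m['attitude']).as_matrix()
def ray(n,rc,c=None):
    f,cx,cy,o,M=c or cam(n)
    d=M@np.array([(rc[1]-cx)/f,(rc[0]-cy)/f,1]); return o,d/np.linalg.norm(d)
def atz(n,rc,z,c=None):
    o,d=ray(n,rc,c); return o+d*(z-o[2])/d[2]
def proj(n,p,c=None):
    f,cx,cy,o,M=c or cam(n); q=M.T@(np.array(p)-o); return np.array([cy+f*q[1]/q[2],cx+f*q[0]/q[2]])
def tri(rays):
    A=np.zeros((3,3));b=np.zeros(3)
    for o,d in rays:
        P=np.eye(3)-np.outer(d,d);A+=P;b+=P@o
    x=np.linalg.solve(A,b); return x,[np.linalg.norm((np.eye(3)-np.outer(d,d))@(x-o)) for o,d in rays]
E
python3 - <<'E'
from h import *
np.set_printoptions(precision=1,suppress=True)
for n in ["top","scene"]: eyes.grab_frame(n)
names=['clevis_centre','handle_grip','pin_mid','pin_tab','caddy','pin_rest','sanding_block','chisel','brush','offcut_block']
for t in names:
    rs=[];
    for n in ["top","scene"]:
        L=nets.landmark_of(t,n)
        print(t,n,[(round(l['score'],2),np.array(l['position'])) for l in L[:3]])
        if L: rs.append(ray(n,L[0]['position']))
    if len(rs)==2: print('   ',tri(rs))
print(readout.read_state()['clock'])
E
```

```text
clevis_centre top [(0.69, array([230.2, 393.8]))]
clevis_centre scene [(0.61, array([249.3, 326.9]))]
    (array([478.9, -96.7,  82. ]), [np.float64(4.682868768949092), np.float64(4.682868768949104)])
handle_grip top [(0.66, array([228.4, 394.3])), (0.47, array([157.7, 348.2]))]
handle_grip scene [(0.9, array([228. , 330.1]))]
    (array([482.5, -91.5, 150.8]), [np.float64(3.092670734673329), np.float64(3.0926707346733635)])
pin_mid top [(0.6, array([207.3, 284.9]))]
pin_mid scene [(0.55, array([194.1, 299.6]))]
    (array([549.2, 199.5,  38.2]), [np.float64(1.1205524401629696), np.float64(1.1205524401629476)])
pin_tab top [(0.61, array([212.1, 270.9])), (0.16, array([231.5, 384.9]))]
pin_tab scene [(0.56, array([181.4, 291.8])), (0.45, array([319.5, 343.6]))]
    (array([534.4, 232.8,  72.6]), [np.float64(3.701244035160237), np.float64(3.701244035160171)])
caddy top [(0.92, array([231.3, 386.4]))]
caddy scene [(0.78, array([267.1, 333.7]))]
    (array([494.5, -91.2,  -4.1]), [np.float64(4.439732294470586), np.float64(4.43973229447045)])
pin_rest top [(0.58, array([208.6, 287.2])), (
[... 352 characters left out ...]
oat64(4.928058574383916), np.float64(4.928058574383826)])
chisel top [(0.87, array([161.4, 349.3]))]
chisel scene [(0.66, array([221.2, 371.9]))]
    (array([700.7,  14.4,  -6.9]), [np.float64(4.180820948422764), np.float64(4.180820948422772)])
brush top [(0.87, array([158.5, 253.8])), (0.28, array([253.4, 447.6]))]
brush scene [(0.93, array([169.9, 322.9]))]
    (array([693.3, 294.7,  24.4]), [np.float64(1.779784246373651), np.float64(1.7797842463738383)])
offcut_block top [(0.69, array([254.5, 446.8])), (0.3, array([209.3, 290.3]))]
offcut_block scene [(0.67, array([320.6, 342.8]))]
    (array([ 425.1, -257.7,   -1.4]), [np.float64(0.9845506287456744), np.float64(0.9845506287456092)])
1.25
```

```bash
cat >> h.py <<'E'
def rel(p,Rm,s=None):
    """row from current pose to target TCP p, rotation matrix Rm"""
    s=s or readout.read_state(); R0=R.from_quat(s['eef_rot']).as_matrix()
    return np.r_[R.from_matrix(R0.T@Rm).as_rotvec(), R0.T@(np.array(p)-s['tcp_pos'])/25]
def tool(yaw,tilt_axis=None,tilt=0):
    """tool y down, tool x at yaw (deg) in world; tilt (deg) about world-frame axis"""
    x=np.array([np.cos(np.radians(yaw)),np.sin(np.radians(yaw)),0]);y=np.array([0,0,-1.])
    M=np.c_[x,y,np.cross(x,y)]
    if tilt_axis is not None: M=R.from_rotvec(np.radians(tilt)*np.array(tilt_axis)).as_matrix()@M
    return M
E
python3 - <<'E'
from h import *
np.set_printoptions(precision=3,suppress=True)
s=readout.read_state()
M=R.from_quat(s['eef_rot']).as_matrix();print(M)
print(np.degrees(np.arctan2(M[1,0],M[0,0])))
print(rel([550,200,300],tool(-19.7)), rel([550,200,300],tool(0)))
E
```

```text
[[ 0.353 -0.    -0.936]
 [ 0.936 -0.     0.353]
 [-0.    -1.    -0.   ]]
69.32645755028132
[  0.      1.554  -0.    -10.747  -2.307 -17.759] [  0.      1.21   -0.    -10.747  -2.307 -17.759]
```

```bash
python3 - <<'E'
from h import *
np.set_printoptions(precision=3,suppress=True)
print(rel([535,195,210],tool(12)))
E
```

```text
[  0.      1.001  -0.    -11.146   1.293 -17.268]
```

Request:
apply_moves(
  moves=[
    [0, 1, 0, -11.15, 1.3, -17.27, 1],
    [0, 1, 0, -11.15, 1.3, -17.27, 1],
    [0, 1, 0, -11.15, 1.3, -17.27, 1],
    [0, 1, 0, -11.15, 1.3, -17.27, 1],
    [0, 1, 0, -11.15, 1.3, -17.27, 1],
    [0, 1, 0, -11.15, 1.3, -17.27, 1],
    [0, 1, 0, -11.15, 1.3, -17.27, 1],
    [0, 1, 0, -11.15, 1.3, -17.27, 1],
    [0, 1, 0, -11.15, 1.3, -17.27, 1],
    [0, 1, 0, -11.15, 1.3, -17.27, 1],
    [0, 1, 0, -11.15, 1.3, -17.27, 1],
    [0, 1, 0, -11.15, 1.3, -17.27, 1],
  ],
)

```text
clock: 2.45
tcp_pos: [536.5, 191.5, 209.8]
eef_rot: [0.704, 0.072, -0.072, -0.703]
wrist_force: [0.9, 0.4, 0.3]
gripper_width: 85.4
```

```bash
python3 - <<'E'
from h import *
np.set_printoptions(precision=1,suppress=True)
s=readout.read_state(); print(s['joints'],s['tcp_pos'],np.abs(s['joint_velocities']).max())
c=cam('wrist',s)
im=eyes.grab_frame('wrist');cv2.imwrite('pics/w1.png',im)
for t,z in [('pin_mid',45),('pin_tab',65),('pin_rest',0)]:
    L=nets.landmark_of(t,'wrist'); 
    for l in L[:2]: print(t,round(l['score'],2),np.array(l['position']),atz('wrist',l['position'],z,c))
E
```

```text
[-0.8  0.2  0.5  1.7 -0.1  1.2 -0.1] [536.5 191.5 209.8] 0.05851087776622741
pin_mid 0.61 [184.1 325.9] [547.  192.8  45. ]
pin_tab 0.74 [144.6 329.3] [540.8 231.9  65. ]
pin_rest 0.68 [175.1 328.5] [551.4 192.4   0. ]
```

View pics/w1.png

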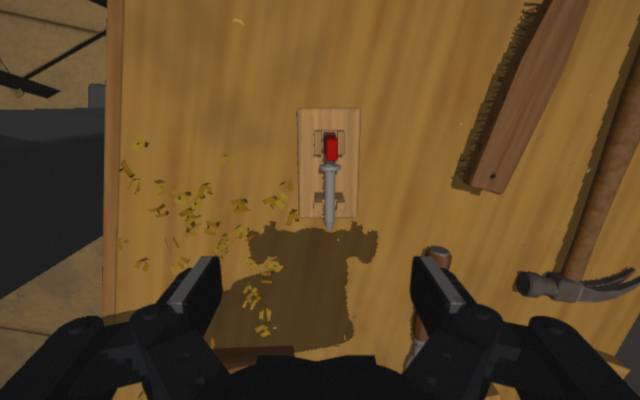

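```bash
python3 - <<'E'
from h import *
np.set_printoptions(precision=1,suppress=True)
s=readout.read_state(); c=cam('wrist',s); print(R.from_quat(s['eef_rot']).as_matrix()[:,0],s['joints'].round(2))
im=cv2.imread('pics/w1.png')
cr=cv2.resize(im[90:250,250:410],None,fx=5,fy=5,interpolation=cv2.INTER_CUBIC);cv2.imwrite('pics/w1c.png',cr[:, :][:600] if 0 else cv2.resize(cr,(600,600)))
P=[atz('wrist',rc,12,c) for rc in [(108,299),(109,361),(216,357),(218,299)]]
for p in P: print(p)
print([np.linalg.norm(P[i]-P[i-1]) for i in range(4)], np.mean(P,0))
a=(P[0]+P[1]-P[2]-P[3]); print('yaw of y axis',np.degrees(np.arctan2(a[1],a[0])))
# red tab segmentation
m=((im[...,2]>130)&(im[...,1]<60)).astype(np.uint8); m[:, :280]=0;m[:,380:]=0;m[:90]=0;m[200:]=0
ys,xs=np.nonzero(m); print(xs.min(),xs.max(),ys.min(),ys.max(),xs.mean(),ys.mean())
E
```

```text
[ 1.   0.2 -0. ] [-0.8  0.2  0.5  1.7 -0.1  1.2 -0.1]
[504.7 259.9  12. ]
[564.5 271.8  12. ]
[588.  162.7  12. ]
[527.1 147.3  12. ]
[np.float64(114.78065704874007), np.float64(60.95282014600349), np.float64(111.5383370137387), np.float64(62.88768852779367)] [546.1 210.4  12. ]
yaw of y axis 101.71273562030974
328 336 140 159 331.8639053254438 149.45562130177515
```

View pics/w1c.png

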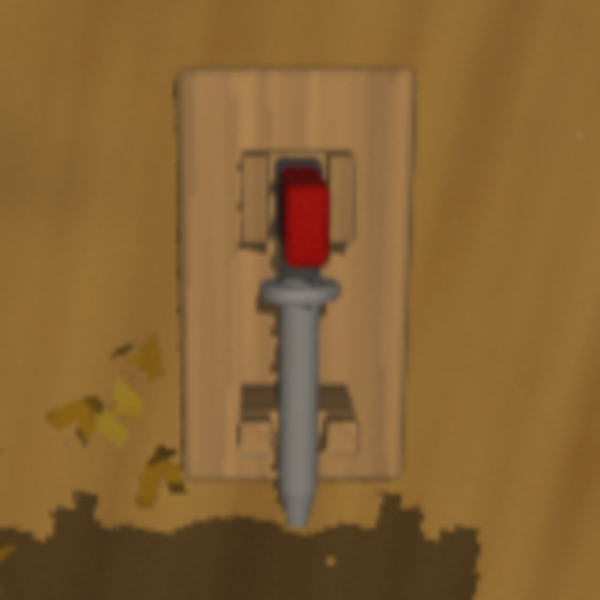

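```bash
python3 - <<'E'
from h import *
np.set_printoptions(precision=1,suppress=True)
s=readout.read_state(); c=cam('wrist',s)
t=atz('wrist',(149.5,331.9),81,c); n=atz('wrist',(230,329.2),45,c)
d=(t-n)[:2]; print(t,n,np.linalg.norm(d),np.degrees(np.arctan2(d[1],d[0])))
u=d/np.linalg.norm(d); print('mid from nose',n[:2]+45*u,'from tab',t[:2]-38*u)
col=atz('wrist',(90+290*.2667,250+300*.2667),52,c);print('collar',col, (col-n)[:2]@u)
E
```

```text
[540.  235.6  81. ] [557.9 153.3  45. ] 84.25810747344644 102.31087923068442
mid from nose [548.3 197.3] from tab [548.1 198.5]
collar [544.2 215.9  52. ] 64.07006023144685
```

```bash
python3 - <<'E'
from h import *
np.set_printoptions(precision=3,suppress=True)
yaw=12; px=np.array([np.cos(np.radians(yaw)),np.sin(np.radians(yaw)),0])
M=tool(yaw,px,-22); a=M[:,1]; print(M)
g=np.array([540.2,235.2,70])
print(rel(g+8*a-70*a,M), rel(g+8*a,M))
E
```

```text
[[ 0.978  0.078 -0.193]
 [ 0.208 -0.366  0.907]
 [ 0.    -0.927 -0.375]]
[-0.385  0.003  0.     0.561  3.296  2.389] [-0.385  0.003  0.     0.559  5.891  1.338]
```

Request:
apply_moves(
  moves=[
    [-0.384, 0, 0, 0.56, 3.3, 2.39, 1],
    [-0.384, 0, 0, 0.56, 3.3, 2.39, 1],
    [-0.384, 0, 0, 0.56, 3.3, 2.39, 1],
    [-0.384, 0, 0, 0.56, 3.3, 2.39, 1],
    [-0.384, 0, 0, 0.56, 3.3, 2.39, 1],
  ],
)

```text
clock: 3.15
tcp_pos: [534.9, 258.9, 127.3]
eef_rot: [0.824, 0.089, -0.06, -0.557]
wrist_force: [-0.0, -0.4, -0.1]
gripper_width: 85.4
```

```bash
python3 - <<'E'
from h import *
np.set_printoptions(precision=3,suppress=True)
yaw=12; px=np.array([np.cos(np.radians(yaw)),np.sin(np.radians(yaw)),0])
M=tool(yaw,px,-22); a=M[:,1]
s=readout.read_state();c=cam('wrist',s)
print(s['tcp_pos'],s['joints'],s['joint_velocities'])
im=eyes.grab_frame('wrist');cv2.imwrite('pics/w2.png',im)
L=nets.landmark_of('pin_tab','wrist')
if L: print(L[0]['score'],L[0]['position'],atz('wrist',L[0]['position'],65,c))
g=np.array([540.2,235.2,70])
print(proj('wrist',[540.2,235.2,81],c),rel(g+8*a,M))
E
```

```text
[534.884 258.909 127.339] [-1.053  0.437  0.425  1.672  0.18   1.238 -0.508] [ 0.042 -0.041  0.037  0.004  0.    -0.001  0.004]
0.7 [222.7, 314.1] [540.348 231.345  65.   ]
[235.865 315.085] [-0.003 -0.     0.002 -0.029  2.827  0.063]
```

View pics/w2.png

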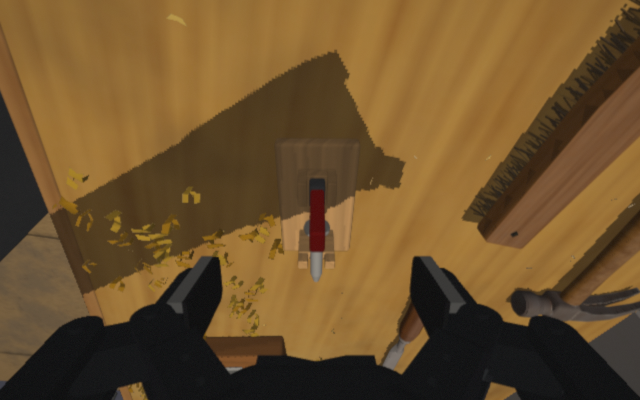

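```bash
python3 - <<'E'
from h import *
c=cam('wrist'); u=np.array([np.cos(np.radians(102)),np.sin(np.radians(102)),0]); t=np.array([540.2,235.2,81])
im=cv2.imread('pics/w2.png')
m=(im[...,2]>90)&(im[...,1]<50)&(im[...,0]<50); m[:,:290]=0;m[:,340:]=0
ys,xs=np.nonzero(m);print(xs.min(),xs.max(),ys.min(),ys.max())
print(proj('wrist',t-9*u,c),proj('wrist',t+9*u,c),proj('wrist',t+9*u-[0,0,36],c))
for y in range(180,260,4): print(y,im[y,312:322:2].tolist())
E
```

```text
Traceback (most recent call last):
ValueError: zero-size array to reduction operation minimum which has no identity
```

```bash
python3 - <<'E'
from h import *
c=cam('wrist'); u=np.array([np.cos(np.radians(102)),np.sin(np.radians(102)),0]); t=np.array([540.2,235.2,81])
im=cv2.imread('pics/w2.png')
print(proj('wrist',t-9*u,c),proj('wrist',t+9*u,c),proj('wrist',t+9*u-[0,0,36],c))
print([(y,im[y,317].tolist()) for y in range(180,260,4)])
E
```

```text
[241.74606383 313.70824568] [220.58374603 313.57389405] [185.03240783 313.7054922 ]
[(180, [35, 36, 35]), (184, [36, 36, 36]), (188, [41, 41, 44]), (192, [13, 16, 77]), (196, [14, 15, 78]), (200, [14, 16, 79]), (204, [14, 16, 79]), (208, [14, 15, 78]), (212, [17, 17, 79]), (216, [12, 14, 78]), (220, [14, 14, 78]), (224, [15, 16, 79]), (228, [12, 15, 78]), (232, [17, 18, 87]), (236, [13, 13, 83]), (240, [12, 16, 83]), (244, [12, 15, 82]), (248, [15, 16, 83]), (252, [97, 104, 119]), (256, [129, 138, 143])]
```

```bash
python3 - <<'E'
from h import *
np.set_printoptions(precision=3,suppress=True)
u=np.array([np.cos(np.radians(102)),np.sin(np.radians(102)),0])
s=readout.read_state();c=cam('wrist',s);print(s['tcp_pos'],s['joint_velocities'].max())
im=eyes.grab_frame('wrist')
col=[im[y,316] for y in range(400)]
reds=[y for y in range(150,300) if im[y,316,2]>60 and im[y,316,1]<30]; print(reds[0],reds[-1],[(y,int(im[y,316,2])) for y in range(reds[-1]-26,reds[-1]+2)])
for y0 in (231.5,233,235.2):
  t=np.array([540.5,y0,81]); print(y0,[proj('wrist',q,c) for q in (t-9*u,t+9*u)])
E
```

```text
[536.253 256.698 128.774] 0.015130128673558119
186 246 [(220, 78), (221, 79), (222, 77), (223, 77), (224, 78), (225, 77), (226, 80), (227, 84), (228, 89), (229, 90), (230, 86), (231, 83), (232, 82), (233, 83), (234, 83), (235, 82), (236, 83), (237, 82), (238, 83), (239, 82), (240, 82), (241, 82), (242, 83), (243, 82), (244, 82), (245, 81), (246, 83), (247, 100)]
231.5 [array([245.791, 312.988]), array([225.113, 312.813])]
233 [array([244.189, 313.465]), array([223.32 , 313.318])]
235.2 [array([241.814, 314.174]), array([220.66 , 314.067])]
```

```bash
python3 - <<'E'
from h import *
np.set_printoptions(precision=3,suppress=True)
yaw=12; px=np.array([np.cos(np.radians(yaw)),np.sin(np.radians(yaw)),0])
M=tool(yaw,px,-22); a=M[:,1]
s=readout.read_state();c=cam('wrist',s);print(s['tcp_pos'])
im=eyes.grab_frame('wrist')
print([x for x in range(290,340) if im[236,x,2]>50 and im[236,x,1]<40], proj('wrist',[541.3,230.8,81],c))
g=np.array([541.3,230.8,70]); print(rel(g+8*a,M,s))
E
```

```text
[536.408 256.394 128.93 ]
[308, 309, 310, 311, 312, 313, 314, 315, 316, 317, 318, 319, 320, 321, 322] [236.173 313.802]
[-0.003 -0.001  0.002 -0.026  2.896 -0.091]
```

Request:
apply_moves(
  moves=[
    [0, 0, 0, 0, 1, 0, 1],
    [0, 0, 0, 0, 2, -0.05, 1],
    [0, 0, 0, 0, 2.9, -0.09, 1],
    [0, 0, 0, 0, 2.9, -0.09, 1],
    [0, 0, 0, 0, 2.9, -0.09, 1],
    [0, 0, 0, 0, 2.9, -0.09, 1],
  ],
  force=50,
)

```text
clock: 3.95
tcp_pos: [543.3, 228.8, 64.0]
eef_rot: [0.823, 0.087, -0.057, -0.558]
wrist_force: [0.1, -0.2, 0.2]
gripper_width: 85.1
```

Request:
apply_moves(
  moves=[
    [0, 0, 0, 0, 0, 0, 0],
    [0, 0, 0, 0, 0, 0, 0],
    [0, 0, 0, 0, 0, 0, 0],
    [0, 0, 0, 0, 0, 0, 0],
    [0, 0, 0, 0, 0, 0, 0],
    [0, 0, 0, 0, 0, 0, 0],
    [0, 0, 0, 0, 0, 0, 0],
    [0, 0, 0, 0, 0, 0, 0],
  ],
)

```text
clock: 4.75
tcp_pos: [543.3, 228.8, 64.0]
eef_rot: [0.823, 0.087, -0.057, -0.558]
wrist_force: [0.7, 1.1, 0.4]
gripper_width: 9.2
```

```bash
python3 - <<'E'
from h import *
s=readout.read_state();print(s['tcp_pos'],s['gripper_width'],s['wrist_force'])
cv2.imwrite('pics/w3.png',eyes.grab_frame('wrist'))
E
```

```text
[543.27627991 228.78071551  64.00899961] 9.176615081680533 [0.6578405  1.14408225 0.44121061]
```

View pics/w3.png

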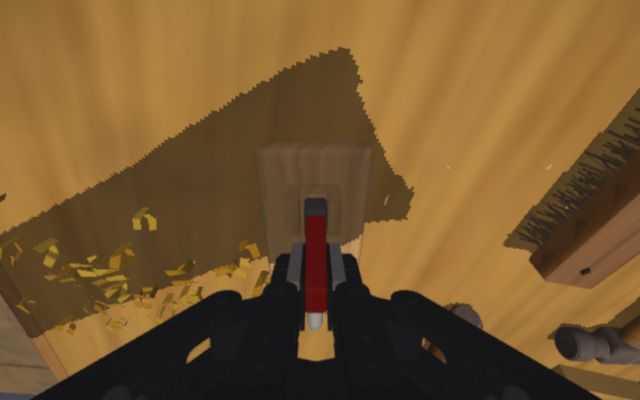

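```bash
python3 - <<'E'
from h import *
np.set_printoptions(precision=3,suppress=True)
yaw=12; px=np.array([np.cos(np.radians(yaw)),np.sin(np.radians(yaw)),0])
M=tool(yaw,px,-22)
s=readout.read_state();p=s['tcp_pos']; R0=R.from_quat(s['eef_rot']).as_matrix()
print(rel(p+[0,0,100],R0),rel([540,150,280],tool(0)),rel([480,-110,280],tool(0)))
E
```

```text
[ 0.     0.     0.     0.016 -3.715 -1.482] [ 0.378  0.206  0.044 -0.748 -6.895 -6.04 ] [  0.378   0.206   0.044  -5.253  -3.327 -15.035]
```

Request:
apply_moves(
  moves=[
    [0, 0, 0, 0, -0.7, -0.3, 0],
    [0, 0, 0, 0.01, -1.8, -0.7, 0],
    [0, 0, 0, 0.02, -3.7, -1.5, 0],
    [0.38, 0.2, 0.04, -0.75, -6.9, -6.04, 0],
    [0.38, 0.2, 0.04, -0.75, -6.9, -6.04, 0],
    [0.38, 0.2, 0.04, -0.75, -6.9, -6.04, 0],
    [0.38, 0.2, 0.04, -5.25, -3.33, -15.03, 0],
    [0.38, 0.2, 0.04, -5.25, -3.33, -15.03, 0],
    [0.38, 0.2, 0.04, -5.25, -3.33, -15.03, 0],
    [0.38, 0.2, 0.04, -5.25, -3.33, -15.03, 0],
    [0.38, 0.2, 0.04, -5.25, -3.33, -15.03, 0],
    [0.38, 0.2, 0.04, -5.25, -3.33, -15.03, 0],
  ],
)

```text
clock: 6.0
tcp_pos: [478.1, -115.7, 280.3]
eef_rot: [-0.706, -0.001, -0.001, 0.708]
wrist_force: [0.1, 0.3, -0.3]
gripper_width: 9.1
```

Request:
apply_moves(
  moves=[
    [0, 0, 0, 0, 0, 0, 0],
    [0, 0, 0, 0, 0, 0, 0],
  ],
)

```text
clock: 6.2
tcp_pos: [478.1, -115.6, 280.4]
eef_rot: [-0.706, -0.0, -0.002, 0.708]
wrist_force: [0.3, 0.1, -0.5]
gripper_width: 8.8
```

```bash
python3 - <<'E'
from h import *
np.set_printoptions(precision=1,suppress=True)
s=readout.read_state();c=cam('wrist',s);print(s['tcp_pos'],s['gripper_width'],abs(s['joint_velocities']).max(),s['joints'])
np.save('s4.npy',s,allow_pickle=True)
cv2.imwrite('pics/w4.png',eyes.grab_frame('wrist'))
for t,z in [('clevis_centre',80),('handle_grip',150),('caddy',0)]:
    for l in nets.landmark_of(t,'wrist')[:2]: print(t,round(l['score'],2),np.array(l['position']),atz('wrist',l['position'],z,c))
E
```

```text
[ 478.1 -115.6  280.4] 8.790653733827822 0.03373369047429041 [-0.6 -0.1  0.7  1.8  0.   1.4  0.1]
clevis_centre 0.87 [157.6 325.9] [490.2 -96.2  80. ]
handle_grip 0.85 [168.2 328.5] [489.9 -93.8 150. ]
caddy 0.67 [148.7 325.3] [492.1 -97.7   0. ]
```

View pics/w4.png

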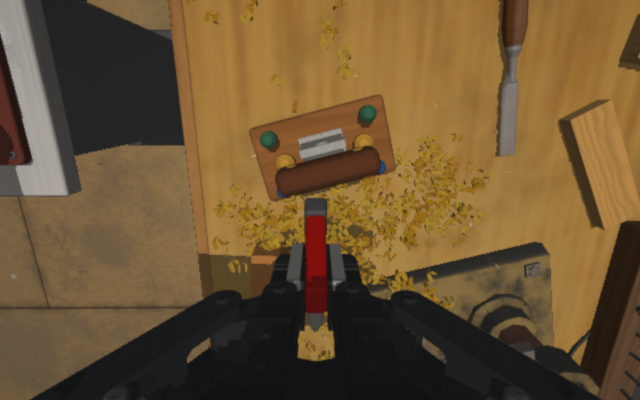

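```bash
python3 - <<'E'
from h import *
np.set_printoptions(precision=1,suppress=True)
s=np.load('s4.npy',allow_pickle=True).item();c=cam('wrist',s)
im=cv2.imread('pics/w4.png')
cv2.imwrite('pics/w4c.png',cv2.resize(im[85:215,240:405],(792,624),interpolation=cv2.INTER_CUBIC)[:600])
E
```

```text
(no output)
```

View pics/w4c.png

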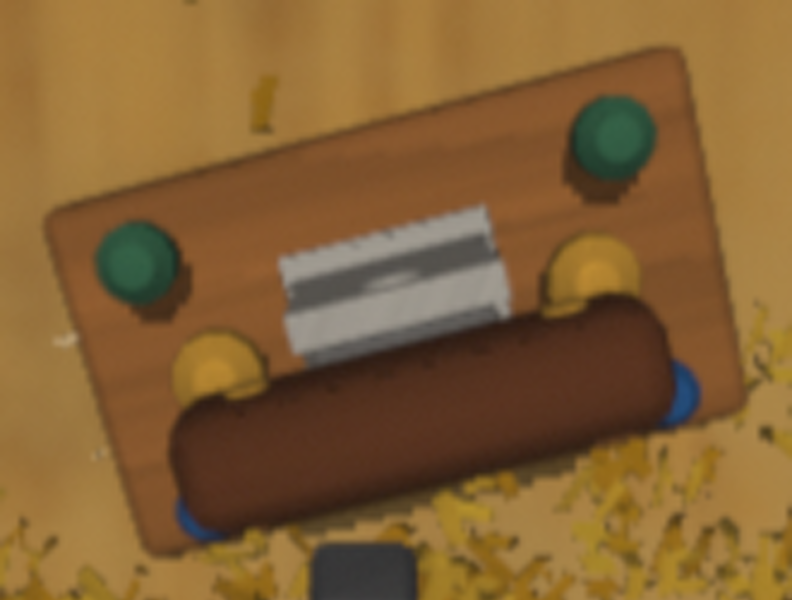

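```bash
python3 - <<'E'
from h import *
np.set_printoptions(precision=1,suppress=True)
s=np.load('s4.npy',allow_pickle=True).item();c=cam('wrist',s)
W=lambda x,y,z: atz('wrist',(85+(y+.5)/4.8-.5,240+(x+.5)/4.8-.5),z,c)
def line(a,b,z): 
    A,B=W(*a,z),W(*b,z); d=(B-A)[:2]; return A,np.degrees(np.arctan2(d[1],d[0])),np.linalg.norm(d)
for n,a,b,z in [('top',(100,200),(640,55),30),('left',(60,250),(130,530),30),('right',(690,90),(738,380),30),('earout',(287,318),(497,258),94),('earin',(302,355),(510,308),94),('gripax',(172,460),(672,345),150)]:
    A,an,L=line(a,b,z); print(n,A,an,L)
x=np.array([np.cos(np.radians(14)),np.sin(np.radians(14))]);y=np.array([-x[1],x[0]])
for n,p in dict(TL=(45,213,30),TR=(683,45,30),BR=(748,408,30),BL=(143,556,30)).items(): print(n,W(*p))
P=np.mean([W(45,213,30),W(683,45,30),W(748,408,30),W(143,556,30)],0);print(P)
g=W((172+672)/2,(460+345)/2,150);print('grip',g)
for q in [(287,318),(497,258),(302,355),(510,308)]: print((W(*q,94)-P)[:2]@x,(W(*q,94)-P)[:2]@y)
E
```

```text
top [416.  -67.6  30. ] 14.343734214993901 132.74756699555036
left [405.6 -79.5  30. ] -79.0248546814891 72.09117876999377
right [556.8 -42.6  30. ] -77.05674746372739 71.1403899860274
earout [463.5 -87.2  94. ] 15.659861360467895 44.47104367092956
earin [466.5 -94.9  94. ] 12.559988175264877 43.78358085829844
gripax [ 445.8 -103.9  150. ] 12.947107948168354 87.97257678264877
TL [402.5 -70.6  30. ]
TR [554.6 -32.5  30. ]
BR [ 575.7 -119.1   30. ]
BL [ 422.4 -157.2   30. ]
[488.8 -94.9  30. ]
grip [489.1 -94.  150. ]
-22.648217519152627 13.520145928414715
21.804165993738543 14.808293903053274
-21.619968332703365 5.3934009866237265
22.14978497446604 4.293106387577334
```

```bash
cat >> h.py <<'E'
Rg=R.from_quat([0.823,0.087,-0.057,-0.558]).as_matrix()
yg=np.degrees(np.arctan2(Rg[1,0],Rg[0,0]))
CL=np.array([489.7,-96.,80.]);CY=13.5
def cad(yaw=CY):
    x=np.array([np.cos(np.radians(yaw)),np.sin(np.radians(yaw)),0]); return x,np.array([-x[1],x[0],0])
def pintarget(d,up=0,lat=0):
    """TCP pose so that pin_mid is d along caddy y from clevis"""
    x,y=cad(); M=R.from_rotvec([0,0,np.radians(CY-yg)]).as_matrix()@Rg
    return CL+y*(d+35.6)+x*lat+np.array([0,0,19+up]),M
def chk(d,up=0,lat=0):
    s=readout.read_state();p,M=pintarget(d,up,lat); x,y=cad(); e=s['tcp_pos']-p
    R0=R.from_quat(s['eef_rot']).as_matrix()
    print('err cad x,y,z',np.round([e@x,e@y,e[2]],1),'rot',np.round(R.from_matrix(R0@M.T).as_rotvec(),3),'F',np.round(s['wrist_force'],1),'row',np.round(rel(p,M,s),3),'w',round(s['gripper_width'],1),'v',np.abs(s['joint_velocities']).max().round(3),'t',s['clock'])
E
python3 - <<'E'
from h import *
print(yg,Rg,pintarget(75)); chk(110,100)
E
```

```text
11.941699828293899 [[ 0.97835341  0.07962894 -0.1910074 ]
 [ 0.20691518 -0.36182193  0.9089945 ]
 [ 0.0032716  -0.9288402  -0.37046616]] (array([463.88094276,  11.5441132 ,  99.        ]), array([[ 0.97236472,  0.08943892, -0.21565606],
       [ 0.23344411, -0.35952268,  0.90346405],
       [ 0.0032716 , -0.9288402 , -0.37046616]]))
err cad x,y,z [ -15.  -160.4   81.2] rot [ 0.38   0.046 -0.23 ] F [-1.1  1.3  0.8] row [-0.379 -0.231 -0.045 -0.91   3.259  6.374] w 8.9 v 0.006 t 6.4
```

Request:
apply_moves(
  moves=[
    [-0.1, -0.06, -0.01, -0.3, 0, 2, 0],
    [-0.2, -0.12, -0.02, -0.6, 0, 4, 0],
    [-0.38, -0.23, -0.045, -0.91, 1.5, 6.37, 0],
    [-0.38, -0.23, -0.045, -0.91, 3.26, 6.37, 0],
    [-0.38, -0.23, -0.045, -0.91, 3.26, 6.37, 0],
    [-0.38, -0.23, -0.045, -0.91, 3.26, 6.37, 0],
    [-0.38, -0.23, -0.045, -0.91, 3.26, 6.37, 0],
  ],
)

```text
clock: 7.1
tcp_pos: [456.5, 45.0, 200.1]
eef_rot: [0.822, 0.098, -0.063, -0.557]
wrist_force: [-0.6, -0.3, -0.6]
gripper_width: 9.3
```

```bash
python3 - <<'E'
from h import *
chk(110,100);chk(80,0)
E
```

```text
err cad x,y,z [ 0.6 -0.8  1.1] rot [ 0.    -0.001 -0.002] F [-0.6 -0.3 -0.6] row [ 0.    -0.002  0.    -0.024  0.027  0.045] w 9.3 v 0.018 t 7.1
err cad x,y,z [  0.6  29.2 101.1] rot [ 0.    -0.001 -0.002] F [-0.6 -0.3 -0.6] row [ 0.000e+00 -2.000e-03  0.000e+00 -4.000e-02  4.187e+00  4.130e-01] w 9.3 v 0.018 t 7.1
```

Request:
apply_moves(
  moves=[
    [0, 0, 0, -0.04, 1.5, 0.1, 0],
    [0, 0, 0, -0.04, 3, 0.3, 0],
    [0, 0, 0, -0.04, 4.19, 0.41, 0],
    [0, 0, 0, -0.04, 4.19, 0.41, 0],
    [0, 0, 0, -0.04, 4.19, 0.41, 0],
    [0, 0, 0, -0.04, 4.19, 0.41, 0],
  ],
)

```text
clock: 7.7
tcp_pos: [464.3, 16.9, 101.1]
eef_rot: [0.822, 0.098, -0.062, -0.558]
wrist_force: [-0.3, -0.7, -0.8]
gripper_width: 9.2
```

```bash
python3 - <<'E'
from h import *
chk(80,0)
s=readout.read_state();c=cam('wrist',s)
im=eyes.grab_frame('wrist');cv2.imwrite('pics/w5.png',im)
for n in ('scene','top'):
    im=eyes.grab_frame(n)
    p=proj(n,CL).astype(int); q=cv2.resize(im[p[0]-60:p[0]+60,p[1]-80:p[1]+80],(800,600),interpolation=cv2.INTER_CUBIC);cv2.imwrite(f'pics/{n}5.png',q)
    for t in ('pin_mid','pin_tab','clevis_centre','handle_grip'):
        for l in nets.landmark_of(t,n)[:1]: print(n,t,round(l['score'],2),np.array(l['position']).round(1))
    print('pred clevis',proj(n,CL),'pin_mid pred',proj(n,CL+cad()[1]*80))
E
```

```text
err cad x,y,z [1.6 0.1 2.1] rot [ 0.002 -0.004 -0.003] F [-0.3 -0.7 -0.8] row [-0.001 -0.004  0.003 -0.066  0.08   0.027] w 9.2 v 0.01 t 7.7
scene pin_mid 0.51 [235.6 312.2]
scene pin_tab 0.5 [219.  305.2]
scene clevis_centre 0.65 [249.3 328.4]
scene handle_grip 0.61 [228.7 330.1]
pred clevis [247.81372466 331.91541708] pin_mid pred [232.99529027 311.6017565 ]
top pin_mid 0.63 [235.8 362.9]
top pin_tab 0.51 [236.6 351.4]
top clevis_centre 0.7 [229.2 392.3]
top handle_grip 0.75 [225.  396.8]
pred clevis [227.9197223  392.70828319] pin_mid pred [234.57039704 363.77562797]
```

View pics/scene5.png

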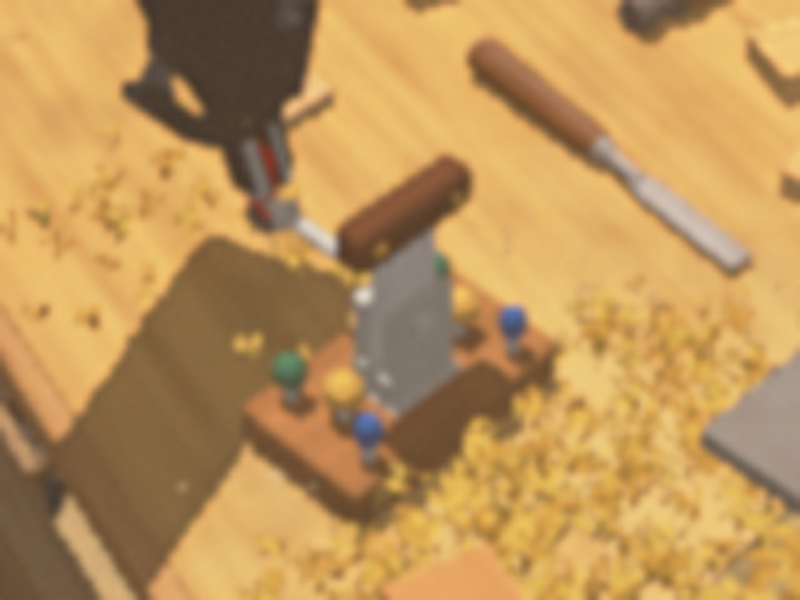

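View pics/w5.png

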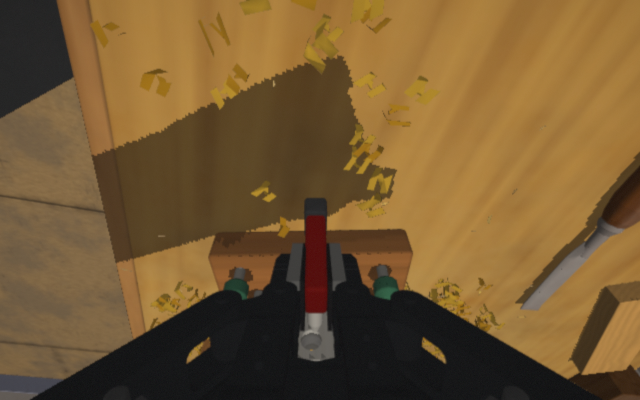

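```bash
python3 - <<'E'
from h import *
im=cv2.imread('pics/w5.png')
cv2.imwrite('pics/w5c.png',cv2.resize(im[220:300,205:420],(800,298),interpolation=cv2.INTER_CUBIC))
cv2.imwrite('pics/w5d.png',cv2.resize(im[300:370,280:350],(600,600),interpolation=cv2.INTER_CUBIC))
E
```

```text
(no output)
```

View pics/w5c.png

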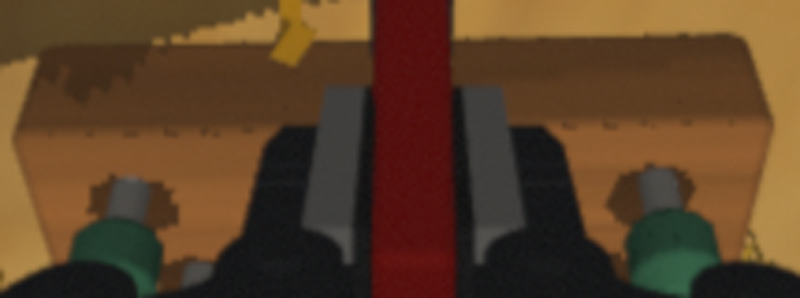

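View pics/w5d.png

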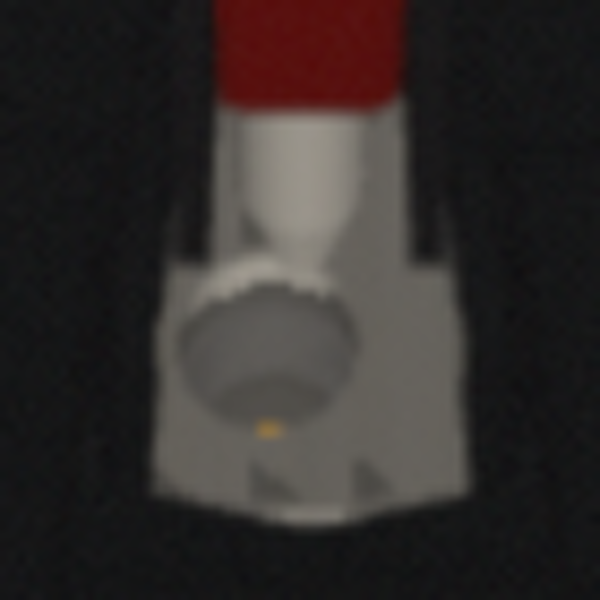

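```bash
python3 - <<'E'
from h import *
np.set_printoptions(precision=2,suppress=True)
s=readout.read_state();c=cam('wrist',s);x,y=cad()
print(s['tcp_pos'])
def onplane(rc,d):
    o,v=ray('wrist',rc,c); t=((CL+y*d-o)@y)/(v@y); return o+v*t
W=lambda a,b:(300+(b+.5)/8.571-.5,280+(a+.5)/8.571-.5)
for d in (13,15,17):
    q=onplane(W(268,345),d)-CL; print('hole',d,q@x,q[2])
l=onplane(W(180,345),15);r_=onplane(W(357,345),15);t=onplane(W(268,259),15);b=onplane(W(268,432),15)
print('dia',np.linalg.norm(l-r_),np.linalg.norm(t-b))
# ear width edges at bottom of crop row 490: 152..470
for e in (155,468): print('ear edge',(onplane(W(e,330),15)-CL)@x)
# where pin axis should project: pin nose
o=s['tcp_pos']; p,M=pintarget(80)
nose=CL+y*35+ (s['tcp_pos']-p)
print('nose pred px',proj('wrist',nose,c), 'obs row', W(300,262))
# block edge left/right at z=30 row 125 crop w5c
W2=lambda a,b:(220+(b+.5)/3.72-.5,205+(a+.5)/3.72-.5)
for e in (14,773): print('block edge',(atz('wrist',W2(e,125),30,c)-CL)@x,(atz('wrist',W2(e,125),30,c)-CL)@y)
E
```

```text
[462.71  16.32  98.97]
hole 13 -3.1561186779217976 -2.7593620741135254
hole 15 -3.1240119074137715 -1.694863896544149
hole 17 -3.091905136905738 -0.6303657189747582
dia 14.444072032745945 14.681866212057713
ear edge -12.395433070256693
ear edge 13.256663970103732
nose pred px [326.7  315.15] obs row (330.12653132656635, 314.5600863376502)
block edge -79.34820203339451 51.355682602084634
block edge 73.1493860043813 49.95204496192363
```

```bash
python3 - <<'E'
from h import *
chk(80)
s=readout.read_state();np.save('s6.npy',s,allow_pickle=True)
im=eyes.grab_frame('wrist');cv2.imwrite('pics/w6.png',im)
cv2.imwrite('pics/w6d.png',cv2.resize(im[300:370,280:350],(600,600),interpolation=cv2.INTER_CUBIC))
cv2.imwrite('pics/w6c.png',cv2.resize(im[220:300,205:420],(800,298),interpolation=cv2.INTER_CUBIC))
E
```

```text
err cad x,y,z [-0.  -0.1 -0. ] rot [-0.    -0.001 -0.002] F [-0.2 -0.3 -0.2] row [ 0.    -0.002  0.     0.001 -0.002  0.003] w 8.9 v 0.002 t 8.25
```

View pics/w6d.png

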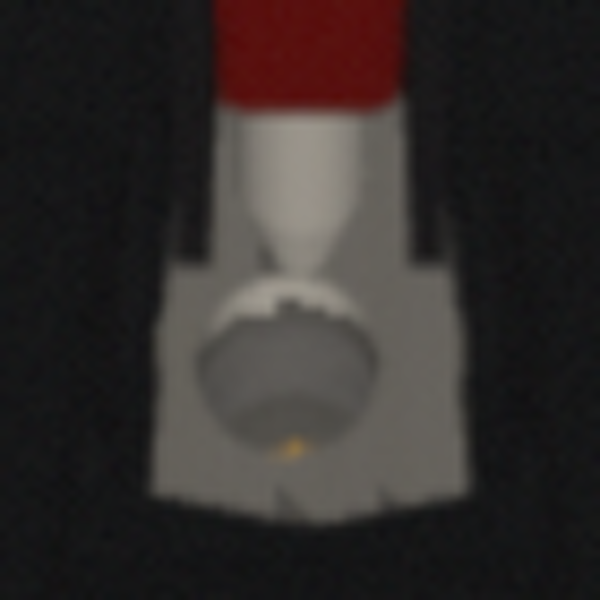

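View pics/w6c.png

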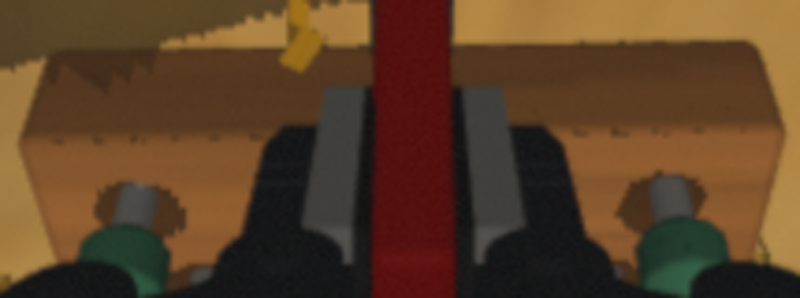

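```bash
python3 - <<'E'
from h import *
np.set_printoptions(precision=2,suppress=True)
s=np.load('s6.npy',allow_pickle=True).item();c=cam('wrist',s);x,y=cad()
def onplane(rc,d):
    o,v=ray('wrist',rc,c); t=((CL+y*d-o)@y)/(v@y); return o+v*t
W=lambda a,b:(300+(b+.5)/8.571-.5,280+(a+.5)/8.571-.5)
for d in (13,15,17):
    q=onplane(W(286.5,367),d)-CL; print('hole',d,q@x,q[2])
l=onplane(W(195,367),15);r_=onplane(W(377,367),15);t=onplane(W(287,276),15);b=onplane(W(287,458),15)
print('dia',np.linalg.norm(l-r_),np.linalg.norm(t-b))
nose=CL+y*35
print('nose pred px',proj('wrist',nose,c), 'obs', W(300,275))
W2=lambda a,b:(220+(b+.5)/3.72-.5,205+(a+.5)/3.72-.5)
E=[atz('wrist',W2(a,b),30,c) for a,b in ((20,140),(784,126))]
for e in E: print('block edge',(e-CL)@x,(e-CL)@y)
d=E[1]-E[0];print('yaw',np.degrees(np.arctan2(d[1],d[0])),np.linalg.norm(d))
E=[atz('wrist',W2(a,b),4,c) for a,b in ((55,52),(750,42))]
d=E[1]-E[0];print('yaw bottom',np.degrees(np.arctan2(d[1],d[0])),[((e-CL)@x,(e-CL)@y) for e in E])
E
```

```text
hole 13 -1.6303502930990104 -0.8772005977718607
hole 15 -1.6121705971754838 0.17011701653260047
hole 17 -1.5939909012519573 1.2174346308370332
dia 14.75608098524537 15.252054784371241
nose pred px [326.67 315.18] obs (331.64327383035817, 314.5600863376502)
block edge -79.0752493010922 46.874759991038246
block edge 75.42719242723142 49.63426178445243
yaw 14.523226530536467 154.52708290187158
yaw bottom 14.159235594537922 [(np.float64(-78.03062671158902), np.float64(46.20006799897955)), (np.float64(74.70284719390209), np.float64(47.95747119173533))]
```

```bash
python3 - <<'E'
from h import *
np.set_printoptions(precision=2,suppress=True)
s=np.load('s6.npy',allow_pickle=True).item();c=cam('wrist',s);x,y=cad();z=np.array([0,0,1])
def J(p):
    b=proj('wrist',p,c); return b,proj('wrist',p+y,c)-b,proj('wrist',p+z,c)-b
print('nose',J(CL+35*y), 'obs 331.6')
print('tab -y top',J(CL+109*y+36*z),'obs',300+105.5/8.571-.5)
# tail: dark, below axis 23? top visible rows
im=cv2.imread('pics/w6.png'); print([(r,im[r,316].tolist()) for r in range(192,240,2)])
print('tab +y top',J(CL+127*y+36*z),'tab +y at axis',J(CL+127*y))
E
```

```text
nose (array([326.67, 315.18]), array([-0.82, -0.01]), array([1.42, 0.01])) obs 331.6
tab -y top (array([311.96, 314.8 ]), array([-1.33, -0.01]), array([2.11, 0.01])) obs 311.80894878077237
[(192, [39, 70, 91]), (194, [39, 71, 91]), (196, [38, 70, 90]), (198, [38, 44, 50]), (200, [39, 38, 38]), (202, [40, 40, 39]), (204, [38, 38, 39]), (206, [40, 40, 40]), (208, [41, 41, 41]), (210, [43, 43, 43]), (212, [47, 46, 47]), (214, [39, 39, 47]), (216, [15, 16, 82]), (218, [13, 16, 83]), (220, [13, 13, 83]), (222, [13, 15, 83]), (224, [13, 14, 83]), (226, [15, 16, 84]), (228, [14, 17, 85]), (230, [13, 16, 84]), (232, [17, 16, 85]), (234, [16, 17, 85]), (236, [11, 14, 83]), (238, [15, 16, 84])]
tab +y top (array([285.96, 314.57]), array([-1.58, -0.01]), array([2.14, 0.01])) tab +y at axis (array([223.46, 314.37]), array([-1.54, -0.01]), array([1.43, 0.  ]))
```

```bash
python3 - <<'E'
from h import *
a=cv2.imread('pics/w3.png')[190:370,280:350];b=cv2.imread('pics/w6.png')[190:370,280:350]
q=np.hstack([cv2.resize(i,(233,600),interpolation=cv2.INTER_CUBIC) for i in (a,b)]);q=cv2.convertScaleAbs(q,alpha=1.6)
cv2.imwrite('pics/cmp.png',q)
# hole/nose in w3 at rest: predicted
u=cad(12)[1]
Rm=Rg; s={'tcp_pos':np.array([543.28,228.78,64.01]),'eef_rot':R.from_matrix(Rg).as_quat()}
c=cam('wrist',s)
E
```

```text
(no output)
```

View pics/cmp.png

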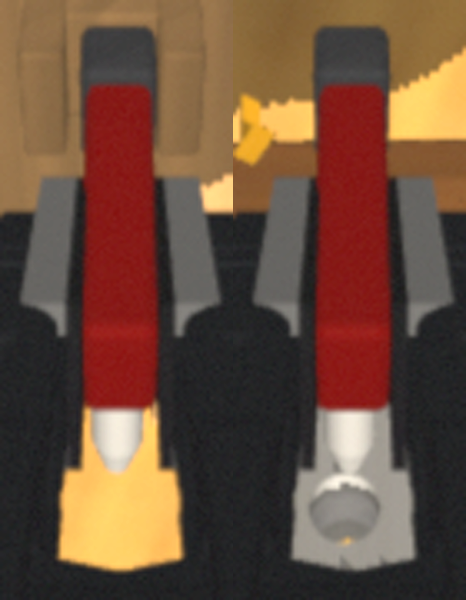

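```bash
cat >> h.py <<'E'
CL=CL-1.5*cad(13.5)[0]; CY=14.2
def cad(yaw=None):
    yaw=CY if yaw is None else yaw
    x=np.array([np.cos(np.radians(yaw)),np.sin(np.radians(yaw)),0]); return x,np.array([-x[1],x[0],0])
E
python3 - <<'E'
from h import *
chk(72)
E
```

```text
err cad x,y,z [ 2.9  7.9 -0.1] rot [-0.    -0.001 -0.014] F [-0.1  0.2 -1.1] row [ 0.    -0.014 -0.004 -0.11   0.114 -0.296] w 9.0 v 0.002 t 8.3
```

Request:
apply_moves(
  moves=[
    [0, -0.014, -0.004, -0.11, 0.11, -0.3, 0],
    [0, -0.014, -0.004, -0.11, 0.11, -0.3, 0],
    [0, -0.014, -0.004, -0.11, 0.11, -0.3, 0],
    [0, -0.014, -0.004, -0.11, 0.11, -0.3, 0],
    [0, -0.014, -0.004, -0.11, 0.11, -0.3, 0],
  ],
)

```text
clock: 8.8
tcp_pos: [461.9, 8.0, 99.2]
eef_rot: [0.821, 0.103, -0.068, -0.557]
wrist_force: [-0.2, -1.1, -1.5]
gripper_width: 9.0
```

```bash
python3 - <<'E'
from h import *
s=readout.read_state();chk(72)
np.save('s7.npy',s,allow_pickle=True)
im=eyes.grab_frame('wrist');cv2.imwrite('pics/w7.png',im)
q=np.vstack([cv2.resize(im[220:300,205:420],(600,224),interpolation=cv2.INTER_CUBIC),cv2.resize(im[305:365,260:370],(600,327),interpolation=cv2.INTER_CUBIC)])
cv2.imwrite('pics/w7d.png',q)
c=cam('wrist',s);print([proj('wrist',CL+cad()[1]*d,c) for d in (15,72-45)])
E
```

```text
err cad x,y,z [0.1 0.  0.2] rot [-0.  0.  0.] F [-0.2 -1.1 -1.5] row [ 0.     0.    -0.    -0.004  0.007  0.001] w 9.0 v 0.002 t 8.8
[array([335.94242696, 314.82097156]), array([326.46269409, 314.77455235])]
```

View pics/w7d.png

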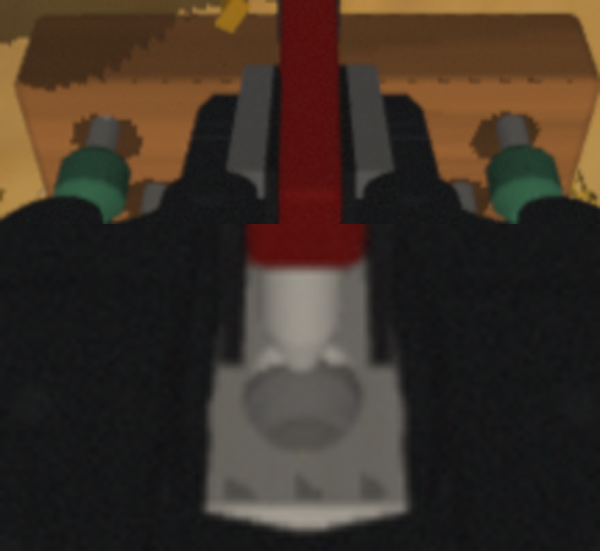

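```bash
python3 - <<'E'
from h import *
for d in (52,40,0):chk(d)
E
```

```text
err cad x,y,z [ 0.1 20.   0.2] rot [-0.001  0.     0.   ] F [ 0.1 -0.1 -0.2] row [ 0.     0.    -0.    -0.003  0.303 -0.741] w 8.8 v 0.001 t 8.85
err cad x,y,z [ 0.1 32.   0.2] rot [-0.001  0.     0.   ] F [ 0.1 -0.1 -0.2] row [ 0.     0.    -0.    -0.003  0.481 -1.186] w 8.8 v 0.001 t 8.85
err cad x,y,z [ 0.1 72.   0.2] rot [-0.001  0.     0.   ] F [ 0.1 -0.1 -0.2] row [ 0.     0.    -0.    -0.003  1.074 -2.672] w 8.8 v 0.001 t 8.85
```

Request:
apply_moves(
  moves=[
    [0, 0, 0, 0, 0.15, -0.37, 0],
    [0, 0, 0, 0, 0.3, -0.74, 0],
    [0, 0, 0, 0, 0.39, -0.96, 0],
    [0, 0, 0, 0, 0.48, -1.19, 0],
    [0, 0, 0, 0, 0.48, -1.19, 0],
    [0, 0, 0, 0, 0.48, -1.19, 0],
  ],
)

```text
clock: 9.45
tcp_pos: [469.8, -23.2, 99.0]
eef_rot: [0.821, 0.103, -0.068, -0.557]
wrist_force: [-0.4, -0.1, -0.6]
gripper_width: 9.0
```

```bash
python3 - <<'E'
from h import *
s=readout.read_state();chk(40);chk(0)
im=eyes.grab_frame('wrist')
q=np.vstack([cv2.resize(im[220:300,205:420],(600,224),interpolation=cv2.INTER_CUBIC),cv2.resize(im[305:365,260:370],(600,327),interpolation=cv2.INTER_CUBIC)])
cv2.imwrite('pics/w8d.png',q)
E
```

```text
err cad x,y,z [ 0.  -0.1  0. ] rot [-0.  0. -0.] F [-0.4 -0.1 -0.6] row [ 0.    -0.    -0.    -0.002 -0.001  0.004] w 9.0 v 0.007 t 9.45
err cad x,y,z [ 0.  39.9  0. ] rot [-0.  0. -0.] F [-0.4 -0.1 -0.6] row [ 0.    -0.    -0.    -0.002  0.593 -1.482] w 9.0 v 0.007 t 9.45
```

View pics/w8d.png

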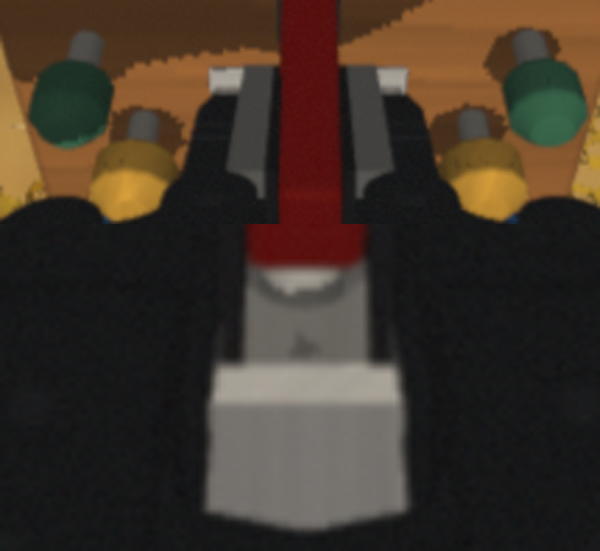

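Request:
apply_moves(
  moves=[
    [0, 0, 0, 0, 0.12, -0.3, 0],
    [0, 0, 0, 0, 0.24, -0.6, 0],
    [0, 0, 0, 0, 0.36, -0.89, 0],
    [0, 0, 0, 0, 0.47, -1.19, 0],
    [0, 0, 0, 0, 0.47, -1.19, 0],
    [0, 0, 0, 0, 0.47, -1.19, 0],
  ],
)

```text
clock: 10.1
tcp_pos: [477.6, -54.1, 99.1]
eef_rot: [0.821, 0.103, -0.068, -0.557]
wrist_force: [0.6, 1.3, -1.0]
gripper_width: 8.8
```

```bash
python3 - <<'E'
from h import *
chk(8);chk(0)
E
```

```text
err cad x,y,z [ 0.1 -0.   0.1] rot [-0.  0. -0.] F [ 0.6  1.3 -1. ] row [ 0.    -0.    -0.    -0.002  0.005  0.003] w 8.8 v 0.008 t 10.1
err cad x,y,z [0.1 8.  0.1] rot [-0.  0. -0.] F [ 0.6  1.3 -1. ] row [ 0.    -0.    -0.    -0.002  0.123 -0.294] w 8.8 v 0.008 t 10.1
```

Request:
apply_moves(
  moves=[
    [0, 0, 0, 0, 0.03, -0.08, 0],
    [0, 0, 0, 0, 0.06, -0.15, 0],
    [0, 0, 0, 0, 0.09, -0.22, 0],
    [0, 0, 0, 0, 0.12, -0.29, 0],
    [0, 0, 0, 0, 0.12, -0.29, 0],
    [0, 0, 0, 0, 0.12, -0.29, 0],
  ],
)

```text
clock: 10.7
tcp_pos: [479.6, -61.1, 99.0]
eef_rot: [0.821, 0.103, -0.068, -0.557]
wrist_force: [-1.1, 3.6, 0.3]
gripper_width: 9.1
```

```bash
python3 - <<'E'
from h import *
chk(0)
im=eyes.grab_frame('wrist');cv2.imwrite('pics/w9.png',im)
im=eyes.grab_frame('scene');p=proj('scene',CL).astype(int);cv2.imwrite('pics/s9.png',cv2.resize(im[p[0]-60:p[0]+60,p[1]-80:p[1]+80],(800,600),interpolation=cv2.INTER_CUBIC))
E
```

```text
err cad x,y,z [ 0.3  0.6 -0. ] rot [ 0. -0.  0.] F [-1.1  3.6  0.3] row [-0.     0.     0.    -0.012  0.009 -0.024] w 9.1 v 0.002 t 10.7
```

View pics/w9.png

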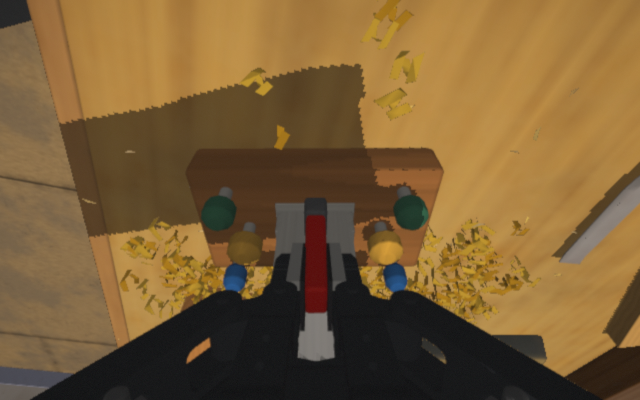

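View pics/s9.png

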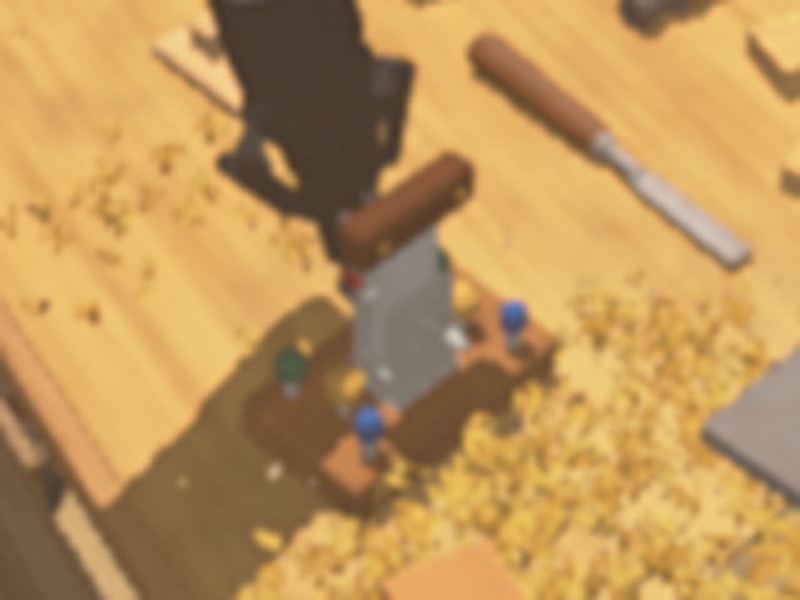

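Request:
apply_moves(
  moves=[
    [0, 0, 0, 0, 0.04, -0.1, 0],
    [0, 0, 0, 0, 0.06, -0.16, 0],
    [0, 0, 0, 0, 0.06, -0.16, 0],
    [0, 0, 0, 0, 0.06, -0.16, 0],
  ],
)

```text
clock: 11.2
tcp_pos: [480.8, -65.3, 99.1]
eef_rot: [0.821, 0.103, -0.068, -0.557]
wrist_force: [0.0, 3.3, -0.5]
gripper_width: 8.8
```

```bash
python3 - <<'E'
from h import *
chk(0)
im=eyes.grab_frame('wrist');cv2.imwrite('pics/w10.png',im)
im2=cv2.imread('pics/w9.png')
cv2.imwrite('pics/c10.png',cv2.resize(np.vstack([im2[140:300,180:450],im[140:300,180:450]]),(506,600)))
E
```

```text
err cad x,y,z [ 0.4 -3.7  0.1] rot [ 0. -0.  0.] F [ 0.   3.3 -0.5] row [-0.     0.     0.    -0.016 -0.05   0.139] w 8.8 v 0.001 t 11.2
```

View pics/c10.png

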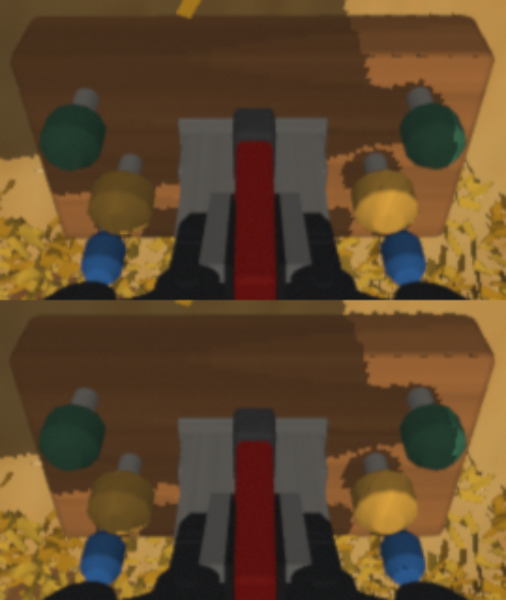

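Request:
apply_moves(
  moves=[
    [0, 0, 0, 0, -0.02, 0.05, 0.3],
    [0, 0, 0, 0, -0.02, 0.05, 0.5],
    [0, 0, 0, 0, -0.02, 0.05, 0.8],
    [0, 0, 0, 0, -0.02, 0.05, 0.8],
    [0, 0, 0, 0, -0.02, 0.05, 0.8],
    [0, 0, 0, 0, -0.02, 0.05, 0.8],
  ],
)

```text
clock: 11.85
tcp_pos: [480.5, -64.1, 99.1]
eef_rot: [0.821, 0.103, -0.068, -0.557]
wrist_force: [-0.1, -0.6, 0.3]
gripper_width: 68.4
```

```bash
python3 - <<'E'
from h import *
chk(0)
im=eyes.grab_frame('wrist');cv2.imwrite('pics/w11.png',im)
E
```

```text
err cad x,y,z [ 0.4 -2.4  0.1] rot [ 0. -0.  0.] F [-0.1 -0.6  0.3] row [-0.     0.     0.    -0.015 -0.031  0.092] w 68.4 v 0.003 t 11.85
```

View pics/w11.png

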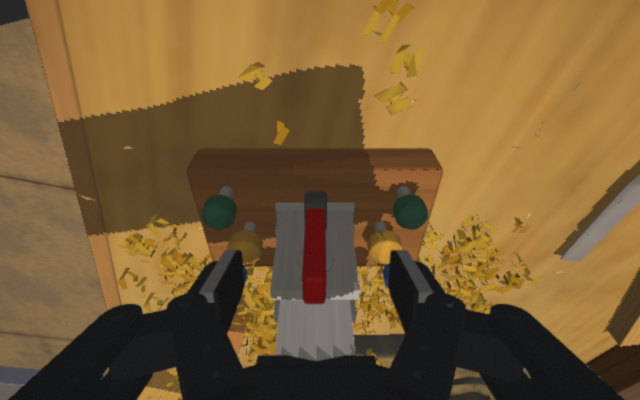

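```bash
python3 - <<'E'
from h import *
np.set_printoptions(precision=3,suppress=True)
s=readout.read_state();print(s['joints'])
M=R.from_quat(s['eef_rot']).as_matrix()
back=s['tcp_pos']-M[:,1]*130; print(back)
CLn=CL-4*cad()[1]; print(CLn)
print('104',rel(np.r_[CLn[:2]+[20,0],290],tool(104.2)),'-76',rel(np.r_[CLn[:2],290],tool(-75.8)))
E
```

```text
[-0.69   0.097  0.478  2.141  0.418  0.94  -0.219]
[468.223 -17.505 219.891]
[ 489.223 -100.228   80.   ]
104 [ 0.3   -1.551 -0.295  0.787 -6.465 -4.391] -76 [ 0.295  1.55   0.3    0.012 -6.541 -4.21 ]
```

Request:
apply_moves(
  moves=[
    [0, 0, 0, 0, -0.8, 0, 0.8],
    [0, 0, 0, 0, -1.8, 0, 1],
    [0, 0, 0, 0, -3, 0, 1],
    [0, 0, 0, 0, -4.2, 0, 1],
    [0, 0, 0, 0, -5.2, 0, 1],
    [0, 0, 0, 0, -5.2, 0, 1],
    [0, 0, 0, 0, -5.2, 0, 1],
  ],
)

```text
clock: 12.6
tcp_pos: [468.4, -17.4, 219.9]
eef_rot: [0.821, 0.104, -0.068, -0.557]
wrist_force: [0.0, -1.2, -0.5]
gripper_width: 85.5
```

```bash
python3 - <<'E'
from h import *
np.set_printoptions(precision=3,suppress=True)
s=readout.read_state();print(s['tcp_pos'],s['wrist_force'])
im=eyes.grab_frame('wrist');cv2.imwrite('pics/w12.png',im)
print('104',rel([510,-100,270],tool(104.2)))
E
```

```text
[468.354 -17.42  219.866] [ 0.049 -1.157 -0.466]
104 [ 0.3   -1.551 -0.295  0.831 -0.551 -4.095]
```

View pics/w12.png

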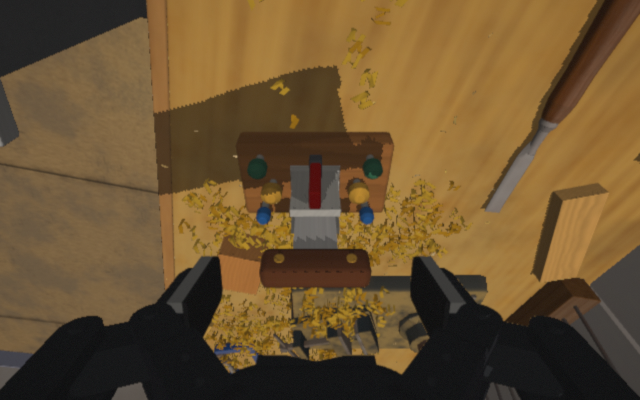

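Pin is in, tab upright, handle upright. Now turn over the grip.

Request:
apply_moves(
  moves=[
    [0.03, -0.15, -0.03, 0, -1, -0.2, 1],
    [0.06, -0.3, -0.06, 0.1, -1.5, -1, 1],
    [0.09, -0.45, -0.09, 0.3, -1.2, -2, 1],
    [0.3, -1.55, -0.295, 0.83, -0.55, -4.1, 1],
    [0.3, -1.55, -0.295, 0.83, -0.55, -4.1, 1],
    [0.3, -1.55, -0.295, 0.83, -0.55, -4.1, 1],
    [0.3, -1.55, -0.295, 0.83, -0.55, -4.1, 1],
    [0.3, -1.55, -0.295, 0.83, -0.55, -4.1, 1],
    [0.3, -1.55, -0.295, 0.83, -0.55, -4.1, 1],
    [0.3, -1.55, -0.295, 0.83, -0.55, -4.1, 1],
    [0.3, -1.55, -0.295, 0.83, -0.55, -4.1, 1],
    [0.3, -1.55, -0.295, 0.83, -0.55, -4.1, 1],
  ],
)

```text
clock: 13.85
tcp_pos: [509.7, -101.1, 268.8]
eef_rot: [-0.434, -0.557, 0.559, 0.435]
wrist_force: [-0.7, 0.0, -0.2]
gripper_width: 85.6
```

Request:
apply_moves(
  moves=[
    [0, 0, 0, 0, 0, 0, 1],
    [0, 0, 0, 0, 0, 0, 1],
    [0, 0, 0, 0, 0, 0, 1],
  ],
)

```text
clock: 14.15
tcp_pos: [509.4, -101.0, 268.5]
eef_rot: [-0.434, -0.557, 0.559, 0.435]
wrist_force: [-0.3, 0.4, -0.3]
gripper_width: 85.5
```

```bash
python3 - <<'E'
from h import *
np.set_printoptions(precision=3,suppress=True)
s=readout.read_state();print(s['tcp_pos'],s['wrist_force'],s['joints'],abs(s['joint_velocities']).max());c=cam('wrist',s)
np.save('s13.npy',s,allow_pickle=True)
im=eyes.grab_frame('wrist');cv2.imwrite('pics/w13.png',im)
for t,z in [('clevis_centre',80),('handle_grip',150),('pin_tab',97),('pin_mid',77)]:
    for l in nets.landmark_of(t,'wrist')[:1]: print(t,round(l['score'],2),np.array(l['position']),atz('wrist',l['position'],z,c))
for l in nets.cut_out('handle_grip','wrist')[:1]:print(l['score'],l['position'],l['pixels'].sum())
E
```

```text
[ 509.441 -101.009  268.532] [-0.314  0.364 -0.272] [-0.703  0.041  0.848  1.772 -0.03   1.345  1.969] 0.01454485361278547
clevis_centre 0.91 [164.1 322.5] [494.115 -98.615  80.   ]
handle_grip 0.62 [174.8 326.9] [489.468 -97.716 150.   ]
pin_tab 0.75 [158.9 362.2] [477.25  -64.539  97.   ]
0.95 [173.3, 326.8] 3111
```

View pics/w13.png

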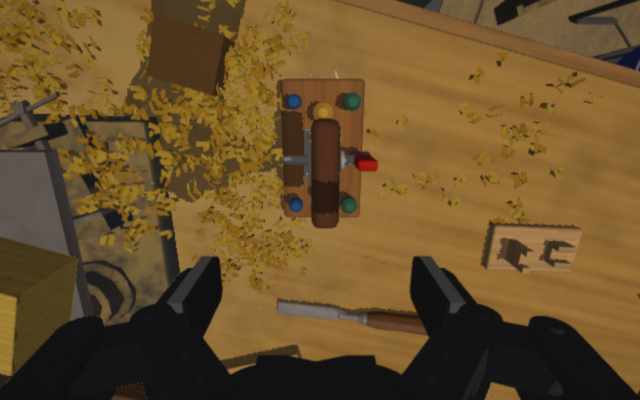

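```bash
python3 - <<'E'
from h import *
np.set_printoptions(precision=3,suppress=True)
s=np.load('s13.npy',allow_pickle=True).item();c=cam('wrist',s)
eyes.grab_frame('wrist'); m=nets.cut_out('handle_grip','wrist')[0]['pixels']
ys,xs=np.nonzero(m);pts=np.c_[xs,ys].astype(np.float32)
rc=cv2.minAreaRect(pts);print(rc)
ce=rc[0]
for z in (140,150,158): print(z,atz('wrist',(ce[1],ce[0]),z,c))
s=readout.read_state();print(s['tcp_pos'])
g=atz('wrist',(ce[1],ce[0]),151,c); 
print(rel([g[0],g[1],190],tool(104.2),s),rel([g[0],g[1],141],tool(104.2),s))
E
```

```text
((324.5340576171875, 172.51416015625), (30.065671920776367, 109.16783905029297), 0.784824550151825)
140 [490.11 -99.21 140.  ]
150 [488.137 -99.997 150.   ]
158 [ 486.56  -100.628  158.   ]
[ 509.727 -101.1    268.863]
[-0.003  0.    -0.001  0.256  3.157  0.826] [-0.003  0.    -0.001  0.257  5.117  0.82 ]
```

Request:
apply_moves(
  moves=[
    [0, 0, 0, 0.25, 1, 0.82, 1],
    [0, 0, 0, 0.25, 2, 0.82, 1],
    [0, 0, 0, 0.25, 2.8, 0.82, 1],
    [0, 0, 0, 0.25, 2.8, 0.82, 1],
    [0, 0, 0, 0.25, 3.6, 0.82, 1],
    [0, 0, 0, 0.25, 4.4, 0.82, 1],
    [0, 0, 0, 0.25, 5.1, 0.82, 1],
    [0, 0, 0, 0.25, 5.1, 0.82, 1],
    [0, 0, 0, 0.25, 5.1, 0.82, 1],
  ],
)

```text
clock: 15.45
tcp_pos: [488.5, -100.4, 142.5]
eef_rot: [-0.434, -0.557, 0.559, 0.435]
wrist_force: [0.3, 0.6, 0.3]
gripper_width: 85.6
```

```bash
python3 - <<'E'
from h import *
s=readout.read_state();print(s['tcp_pos'],s['wrist_force'])
im=eyes.grab_frame('wrist');cv2.imwrite('pics/w14.png',im)
E
```

```text
[ 488.51313188 -100.42770859  142.47617986] [0.33288798 0.59787916 0.33039778]
```

View pics/w14.png

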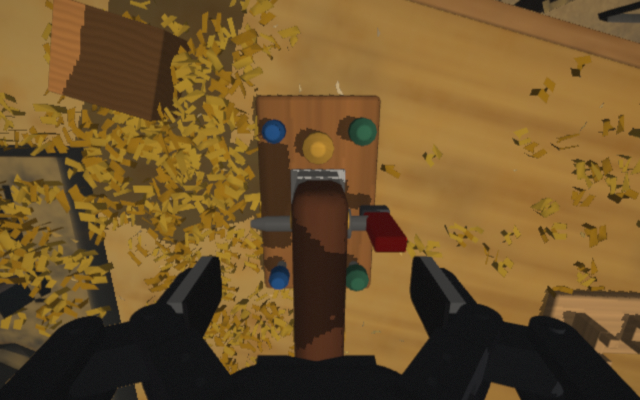

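Request:
apply_moves(
  moves=[
    [0, 0, 0, 0, 0, 0, 0.6],
    [0, 0, 0, 0, 0, 0, 0.3],
    [0, 0, 0, 0, 0, 0, 0],
    [0, 0, 0, 0, 0, 0, 0],
    [0, 0, 0, 0, 0, 0, 0],
    [0, 0, 0, 0, 0, 0, 0],
    [0, 0, 0, 0, 0, 0, 0],
    [0, 0, 0, 0, 0, 0, 0],
  ],
  force=90,
)

```text
clock: 16.3
tcp_pos: [489.2, -100.3, 143.2]
eef_rot: [-0.434, -0.558, 0.559, 0.434]
wrist_force: [0.0, 0.1, 6.4]
gripper_width: 20.8
```

Request:
apply_moves(
  moves=[
    [0, 0, 0, 0, -0.1, 0, 0],
    [0, 0, 0, 0, -0.2, 0, 0],
    [0, 0, 0, 0, -0.3, 0, 0],
    [0, 0, 0, 0, -0.4, 0, 0],
    [0, 0, 0, 0, -0.5, 0, 0],
    [0, 0, 0, 0, -0.6, 0, 0],
    [0, 0, 0, 0, -0.7, 0, 0],
    [0, 0, 0, 0, -0.8, 0, 0],
    [0, 0, 0, 0, -0.8, 0, 0],
    [0, 0, 0, 0, -0.8, 0, 0],
  ],
)

```text
clock: 17.3
tcp_pos: [489.2, -100.2, 163.2]
eef_rot: [-0.434, -0.558, 0.558, 0.434]
wrist_force: [-0.3, 0.7, -6.2]
gripper_width: 20.8
```

```bash
python3 - <<'E'
from h import *
s=readout.read_state();print(s['tcp_pos'],s['wrist_force'],s['ft_torque'],s['gripper_width'])
im=eyes.grab_frame('wrist');cv2.imwrite('pics/w15.png',im)
im=eyes.grab_frame('scene');p=proj('scene',CL).astype(int);cv2.imwrite('pics/s15.png',cv2.resize(im[p[0]-60:p[0]+60,p[1]-80:p[1]+80],(800,600),interpolation=cv2.INTER_CUBIC))
E
```

```text
[ 489.18436738 -100.20698248  163.18165145] [-0.2679438   0.72506072 -6.21524473] [-0.06221704 -0.01586205  0.02858264] 20.787665967120756
```

View pics/s15.png

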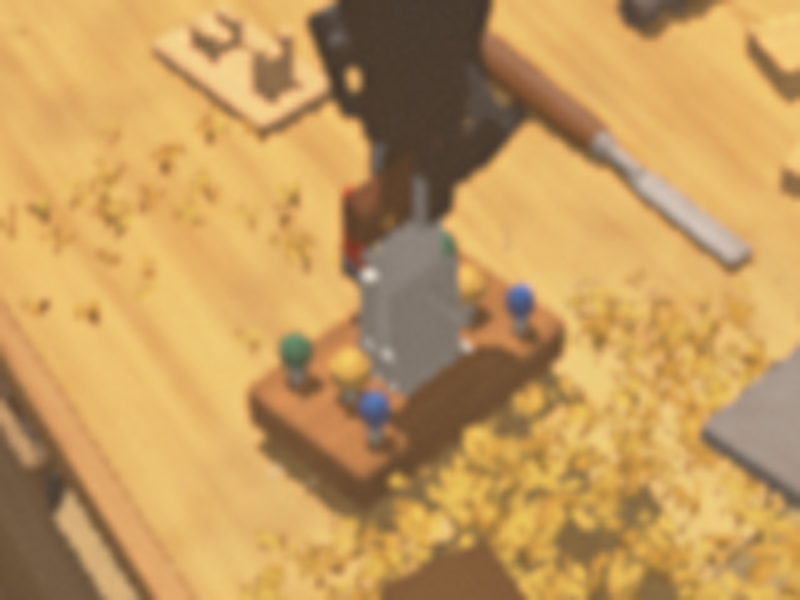

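View pics/w15.png

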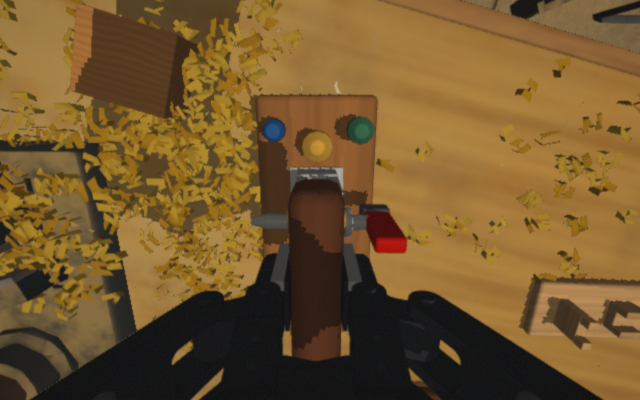

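Request:
apply_moves(
  moves=[
    [0, 0, 0, 0, -0.2, 0, 0],
    [0, 0, 0, 0, -0.5, 0, 0],
    [0, 0, 0, 0, -0.9, 0, 0],
    [0, 0, 0, 0, -1.3, 0, 0],
    [0, 0, 0, 0, -1.7, 0, 0],
    [0, 0, 0, 0, -2.1, 0, 0],
    [0, 0, 0, 0, -2.5, 0, 0],
    [0, 0, 0, 0, -2.9, 0, 0],
    [0, 0, 0, 0, -3.2, 0, 0],
    [0, 0, 0, 0, -3.35, 0, 0],
    [0, 0, 0, 0, -3.4, 0, 0],
    [0, 0, 0, 0, -3.4, 0, 0],
  ],
)

```text
clock: 18.6
tcp_pos: [489.1, -100.1, 247.9]
eef_rot: [-0.434, -0.557, 0.559, 0.434]
wrist_force: [-0.1, 0.0, -5.9]
gripper_width: 21.2
```

Request:
apply_moves(
  moves=[
    [0, 0, 0, 0, 0, 0, 0],
    [0, 0, 0, 0, 0, 0, 0],
    [0, 0, 0, 0, 0, 0, 0],
    [0, 0, 0, 0, 0, 0, 0],
    [0, 0, 0, 0, 0, 0, 0],
    [0, 0, 0, 0, 0, 0, 0],
    [0, 0, 0, 0, 0, 0, 0],
    [0, 0, 0, 0, 0, 0, 0],
    [0, 0, 0, 0, 0, 0, 0],
    [0, 0, 0, 0, 0, 0, 0],
  ],
)

```text
clock: 19.6
tcp_pos: [489.1, -100.1, 248.0]
eef_rot: [-0.434, -0.558, 0.559, 0.434]
wrist_force: [-0.2, 0.2, -6.3]
gripper_width: 20.6
```

```bash
python3 - <<'E'
from h import *
s=readout.read_state();print(s['clock'],s['tcp_pos'],s['wrist_force'],s['ft_torque'],s['gripper_width'],abs(s['joint_velocities']).max())
im=eyes.grab_frame('wrist');cv2.imwrite('pics/w16.png',im)
im=eyes.grab_frame('scene');p=proj('scene',CL+[0,0,80]).astype(int);cv2.imwrite('pics/s16.png',cv2.resize(im[p[0]-60:p[0]+60,p[1]-80:p[1]+80],(800,600),interpolation=cv2.INTER_CUBIC))
eyes.grab_frame('top')
rs={}
for t in ('caddy','clevis_centre','pin_mid','sanding_block','chisel','brush','offcut_block'):
    q=[]
    for n in ('scene','top'):
        L=nets.landmark_of(t,n)
        if L:q.append(ray(n,L[0]['position']))
    if len(q)==2: print(t,tri(q))
E
```

```text
19.6 [ 489.08377401 -100.1030712   247.95499929] [-0.23246394  0.15279165 -6.25363554] [-0.00161559  0.0389793   0.03281928] 20.649693111895544 0.0019445007150658531
caddy (array([496.71339291, -88.79574781,  89.15574483]), [np.float64(3.5961206321197228), np.float64(3.5961206321196006)])
clevis_centre (array([ 485.13323734, -100.25617517,  169.76900617]), [np.float64(1.943347561071645), np.float64(1.9433475610715372)])
pin_mid (array([485.13025107, -85.98278889, 164.22722129]), [np.float64(1.2286657549583784), np.float64(1.228665754958359)])
sanding_block (array([439.89509307, 460.33040244, -12.59499317]), [np.float64(2.9914795340724916), np.float64(2.991479534072549)])
chisel (array([697.21103081,  15.46992787,   8.05678122]), [np.float64(0.6980488724432025), np.float64(0.6980488724432627)])
offcut_block (array([ 710.69669233,   15.3509736 , -453.02400089]), [np.float64(102.98705170375663), np.float64(102.98705170375668)])
```

View pics/s16.png

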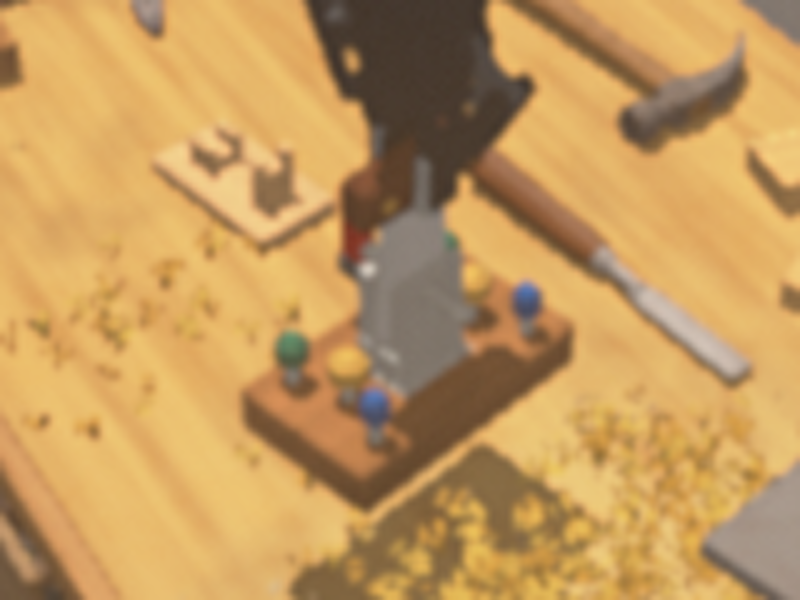

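View pics/w16.png

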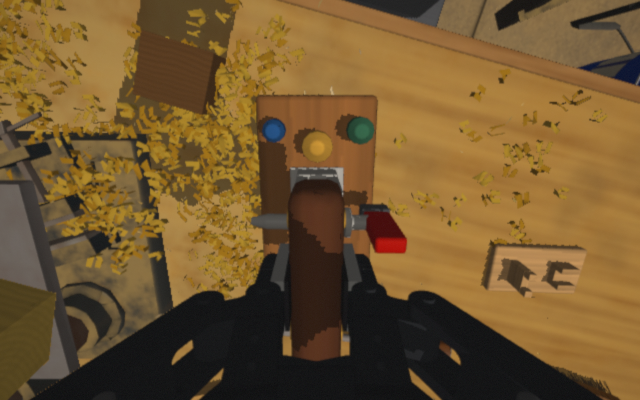

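```bash
python3 - <<'E'
from h import *
print(r.finish_job())
E
```

```text
the job is handed in; nothing more can be done
None
```

I took the pin from its rest and pushed it home from the caddy's +y side. I then let go, took the wooden grip and lifted the caddy about 10 cm. The job was handed in at about 20 s of the 67 s allowed, while holding it there; no verdict is reported.

**Pin seating:** The collar reached the ear, and pushing on then slid the whole caddy about 4 mm at roughly 3.5 N. After letting go, the wrist picture showed the tab upright. Later pictures showed the nose through on the far side and the collar against the ear.

**Last checks before hand-in:**
- **Arm and grip:** The arm was at rest. The wrist carried about 6.3 N and the fingers held 20.6 mm on the grip.
- **Height:** I estimate the underside at about 100 mm from the lift distance. The cameras gave 89 mm, roughly 10 mm less, and both are within the 65–140 mm range.
- **Level:** I judged this by eye from the pictures; in the wrist view the caddy looks the same as just after lift-off.
- **Pin position:** The network's coarse triangulation put pin_mid about 15 mm from clevis_centre (limit 11 mm). I put that down to network error, because the wrist pictures show the pin still home.
- **Bystanders:** No bystander was touched on purpose. The network placed the chisel and sanding block near their starts (the sanding block estimate is about 12 mm off, with an impossible height). It gave a bad fix for the offcut block (13 px apart, hidden in one view) and missed the brush. The offcut block stood clear of the caddy in the wrist picture. The brush was not checked after the lift.

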